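# Clear a lap joint and trace its seam with the probe before welding

## Robot

A 6-joint arm with a two-finger parallel gripper is mounted at the origin on the work surface. World frame = base frame: x ahead of the robot, y to its left, z up, the work surface at z = 0. Lengths are in m, angles in rad, forces in N, time in s.
With the tool pointing down it reaches from about 0.425 to 0.95 m from the base axis. Payload 3.5 kg.
Tool frame: the origin (TCP) lies on the centre line of the jaws, within the pads' length; the fingertips stand 19 mm ahead of it and the grasp point (between the pads) is the TCP; z points along the fingers, y is the line along which they close (so a half turn about z gives the same grasp; the last joint's range is limited). The gripper opens to 85 mm and grips with 20 to 120 N. Pads are 22 mm wide; open, the fingers measure 114 mm over their backs; the gripper's body (76 mm by 85 mm) begins 54 mm behind the grasp point. The pads swing forward as they close: fully open they stand 13 mm farther back than shut.
Start: joints at [1.076, 0.286, 1.577, -0, 1.279, -0.15], TCP at [0.228, 0.635, 0.25] pointing down, gripper open.
Joint ranges: [-2.77, 2.77], [-0.9, 2.22], [0.21, 2.48], [-1.53, 4.67], [0.24, 2.81], [-2.84, 2.84]. Speed limits (rad/s): [2.79, 2.79, 3.14, 3.14, 3.14, 3.14].

## Interface

Orientations are given as a unit quaternion [x, y, z, w].
In Python, from plant import ctrl, imaging gives the robot as it stands. The module is installed in compiled form; this text tells all that it offers.
- The arm moves only by the shell command python3 -m handwheel 'ROWS' [OPENING] [FORCE]. ROWS is JSON, one flat list of numbers, 6 for each row, row after row: the shift along the world's x, y, z in units of 150 mm (1.0 is 150 mm), then the turn, a rotation vector about the world's x, y, z in units of 90 degrees (1.0 is 90 degrees). In form: [tx, ty, tz, rx, ry, rz, tx, ty, tz, rx, ry, rz, ...]. A call has 1 to 5 rows; each row shifts and turns the commanded pose from where the row before left it; what a row does not reach is not made up. A row lasts 1/12 s, in which the tool goes at most 41.7 mm and 7.16 degrees, less where a joint would pass 70% of its speed; a pose out of reach is approached as far as the arm can. A call with a number of a shift or a turn outside -1 to 1 is refused whole. A call with a gripper value outside its range is refused whole. OPENING is the opening, from 0 (shut) to 1 (fully open), set as the call begins (- or left out, the last holds). The fingers move at their own pace and stop on an object; FORCE is the grip in N (left out, the last holds). Time passes only in rows, so rows that do not move let the fingers close. It gives the time, the measured TCP pose, the force, the opening and the grip force at its end, in the units of the state.
- ctrl.get_state(): the state, without advancing time (a new reading comes with each control period).
- imaging.read_camera(name): name is "scene" or "top"; returns (picture, depth): 400x640x3 uint8, blue, green, red; 400x640 float32, m along the optical axis (not along the pixel's ray), 0 where there is no reading.
- imaging.get_calibration(name): a dict with "fovy" (degrees; the focal length in pixels is half the picture's height over the tangent of half this angle, whatever the lens; pixels are square), "cx", "cy" (the principal point, pixels), "distortion" ([k1, k2, p1, p2, k3] as OpenCV has them; the pictures are not rectified), "R" (3x3) and "t" (3): a world point X has camera coordinates R X + t. Camera axes: x right, y down, z forward; pixel columns grow to the right and rows downward; lengths in m; the calibration is good to about 2 mm. A picture is of the moment at which its call begins. get_calibration takes no time and is no camera call.
- ctrl.sign_off(): hands the job in; it is judged then, once.
The state is a dict: "time": time; "qpos": joint angles; "dq": joint speeds; "joint_efforts": joint torques, N m; "eef_pos": TCP position; "tcp_rot": TCP orientation; "contact_force": force on the tool from outside, world axes, zero at the start; "wrist_torque": the same for the moment, N m; "opening": opening from 0.0 (shut) to 1.0 (fully open); "finger_force": force on a finger pad.
Only numpy, scipy, OpenCV 4.12 (cv2) and the standard library are available. Lean on these libraries where they do the work, as an engineer would, in place of code of your own. Each camera call takes 0.05 s, during which the arm holds its last target. There are 200 camera calls.

## Task

Get this lap joint ready for welding: clear all the square tubes off the work and lay them level across both rails of the raised rack, each about centred and square to the rails and none on top of another. When all are there, take the seam probe from its cradle and guide its tip slowly, about 1.5 cm a second, close along the foot of the steel lap plate's edge without pressing hard: start at the left end (seen from the robot) of the long edge that faces the robot, go right to the corner, round it, and along the short edge to its far end. Finally lay the probe back in both notches of its cradle, see that the tubes still lie right, and leave the brush, can and steel angle alone.

Things in the scene. Friction and masses are not known exactly. Their poses are not given: they have to be found in the camera images.
- workpiece: Fixed rust-red base plate, 240 (x) by 320 (y) mm, 12 thick, under a steel lap plate 10 thick, from x -30 to 70, y -55 to 155 mm. Origin: underside centre, on the bench; x away from the robot, y to its left (yaw under 0.26 rad). Seam: where the lap plate's edge meets the base plate's top: the long edge facing the robot (x = -30), then the short edge on the robot's right (y = -55).
- rack: Grey steel rack, fixed, left or right of the work. Two level rails, 300 mm long and 15 wide, run along its x (pointing away from the robot, yaw under 0.16 rad) at y = -50 and 50 mm; tops 70 mm above the bench, 85 mm free between them. Origin: centre of its footprint on the bench. A tube lying across both has its origin 85 mm above the bench.
- cradle: Holder for the probe, fixed, on the other side of the work: base 130 x 90 x 8 mm, two aluminium uprights (8 mm thick, 46 wide) at x = -38 and 38 mm, 68 mm free between them. Each has a notch 34 mm wide, its floor 90 mm above the bench, between ears 16 mm high. Origin: centre of its footprint on the bench; x points away from the robot.
- probe: Seam probe: black bar handle 110 (x) by 26 (y) by 28 (z) mm, 0.25 kg; a brass neck 6 mm thick leaves its -x end and bends down to a rounded tip. Origin: centre of the handle's underside. It starts lying in both notches of the cradle, origin 90 mm above the bench and within 5 mm of the cradle's middle, axes as the cradle's, neck towards the robot, tip hanging free.
- tip (a point): The end of the probe's tip: in the probe's frame at x = -85, y = 0, z = -58 mm.
- seam0 (a point): Point of the seam, the start of the seam: in the workpiece's frame at x = -30, y = 145, z = 12 mm (on the base plate's top, at the foot of the lap plate's edge).
- seam1 (a point): Point of the seam, 50 mm along the long edge: in the workpiece's frame at x = -30, y = 95, z = 12 mm (on the base plate's top, at the foot of the lap plate's edge).
- seam2 (a point): Point of the seam, 100 mm along the long edge: in the workpiece's frame at x = -30, y = 45, z = 12 mm (on the base plate's top, at the foot of the lap plate's edge).
- seam3 (a point): Point of the seam, 150 mm along the long edge: in the workpiece's frame at x = -30, y = -5, z = 12 mm (on the base plate's top, at the foot of the lap plate's edge).
- seam4 (a point): Point of the seam, the corner: in the workpiece's frame at x = -30, y = -55, z = 12 mm (on the base plate's top, at the foot of the lap plate's edge).
- seam5 (a point): Point of the seam, 45 mm past the corner: in the workpiece's frame at x = 15, y = -55, z = 12 mm (on the base plate's top, at the foot of the lap plate's edge).
- seam6 (a point): Point of the seam, the end of the seam: in the workpiece's frame at x = 60, y = -55, z = 12 mm (on the base plate's top, at the foot of the lap plate's edge).
- bar1: Square steel tube offcut, 180 x 30 x 30 mm, 0.25 to 0.6 kg, level, long axis x. Origin: its centre. At the start lies on the lap plate, sticking out over the seam of the long edge, roughly along the workpiece's x, 15 mm above what it lies on. May be absent (2 to 4 of the four are there).
- bar2: Square steel tube offcut, 180 x 30 x 30 mm, 0.25 to 0.6 kg, level, long axis x. Origin: its centre. At the start lies on the lap plate, sticking out over the seam of the long edge, roughly along the workpiece's x, 15 mm above what it lies on. May be absent (2 to 4 of the four are there).
- bar3: Square steel tube offcut, 180 x 30 x 30 mm, 0.25 to 0.6 kg, level, long axis x. Origin: its centre. At the start lies on the lap plate, sticking out over the seam of the long edge, roughly along the workpiece's x, 15 mm above what it lies on. May be absent (2 to 4 of the four are there).
- bar4: Square steel tube offcut, 180 x 30 x 30 mm, 0.25 to 0.6 kg, level, long axis x. Origin: its centre. At the start lies on the base plate, beside the lap plate's right-hand short edge, on the seam, roughly along the workpiece's x, 15 mm above what it lies on. May be absent (2 to 4 of the four are there).
- brush: Wooden wire brush, 260 mm long, lying beyond the work; leave alone.
- spray: Can, 60 mm diameter, 130 mm high, standing beyond the work; leave alone.
- angle: Piece of steel angle, 140 mm long, beyond the work; leave alone.

How it is judged:
By the outcome, as a careful person would: the job done as asked, in the order asked, and still so for the second after the job is handed in, with the robot touching nothing.
Of bar1, bar2, bar3, bar4 only 2 to 4 are there at a start; the rules pass over those that are not, and their reading is None.
At some moment in a run one of bar1, bar2, bar3, bar4 may be knocked a few centimetres aside while the robot is not near it.
It also fails if it takes over 210 s, if anything falls off the work surface, if the arm or the gripper's body presses on something with over 40 N, if the wrist force passes 120 N, or if a joint passes its speed limit or range.

## Working session

There is one attempt and no reset: what is moved stays moved. The work goes in short steps, Python scripts to look and compute and a shell command to move; the robot and the scene stay as the last step left them, time stands still between calls to the robot, and variables do not carry over. Pictures are saved under pics/ and viewed, at most 14 in all, crops included, and the job is handed in when it is done.

```bash
mkdir -p pics; ls; cat > h.py <<'E'
import numpy as np, cv2
from plant import ctrl, imaging
def cam(n):
    im,d=imaging.read_camera(n); c=imaging.get_calibration(n)
    f=200/np.tan(np.radians(c['fovy'])/2); K=np.array([[f,0,c['cx']],[0,f,c['cy']],[0,0,1]])
    return im,d,K,np.array(c['distortion'],float),np.array(c['R']),np.array(c['t'])
def cloud(d,K,D,R,t):
    h,w=d.shape; v,u=np.mgrid[:h,:w]
    p=cv2.undistortPoints(np.stack([u,v],-1).reshape(-1,1,2).astype(np.float64),K,D).reshape(h,w,2)
    P=np.dstack([p[...,0]*d,p[...,1]*d,d])
    W=(P-t)@R   # R^T(P-t)
    W[d==0]=np.nan
    return W
def proj(X,K,D,R,t):
    return cv2.projectPoints(np.atleast_2d(X).astype(float),cv2.Rodrigues(R)[0],t,K,D)[0].reshape(-1,2)
E
python3 - <<'E'
from h import *
for n in ['top','scene']:
    a=cam(n); cv2.imwrite(f'pics/{n}0.png',a[0]); np.savez(f'{n}0.npz',im=a[0],d=a[1],K=a[2],D=a[3],R=a[4],t=a[5])
    print(n,a[2][0,0],a[3],-a[4].T@a[5])
print(ctrl.get_state())
E
```

```text
pics
top 411.59735874588097 [-0.05430044  0.          0.          0.          0.        ] [0.40941893 0.00566561 1.08462644]
scene 381.8675237799986 [-0.06803531  0.          0.          0.          0.        ] [1.28276982 0.17904161 0.77821214]
{'time': 0.1, 'qpos': array([ 1.07599995e+00,  2.87114685e-01,  1.57804807e+00,  4.30662856e-05,
        1.27856567e+00, -1.49998236e-01]), 'dq': array([-8.78205071e-05, -1.70743665e-04, -3.66175923e-03,  2.19840605e-03,
        4.88028638e-04, -5.23716335e-04]), 'joint_efforts': array([ 9.63163416e-05, -4.07295406e+01, -2.93699044e+01, -1.59912770e-04,
        3.43296058e-03, -1.00158439e-05]), 'eef_pos': array([0.22785194, 0.6347953 , 0.2490509 ]), 'tcp_rot': array([ 1.71552384e-01,  9.85174420e-01, -1.00633571e-03, -3.57901871e-04]), 'contact_force': array([-0.93116241,  0.53602934, -0.60358202]), 'wrist_torque': array([0.01117906, 0.00310315, 0.00331576]), 'finger_force': 0.0, 'opening': 0.9968206214692937}
```

View pics/top0.png

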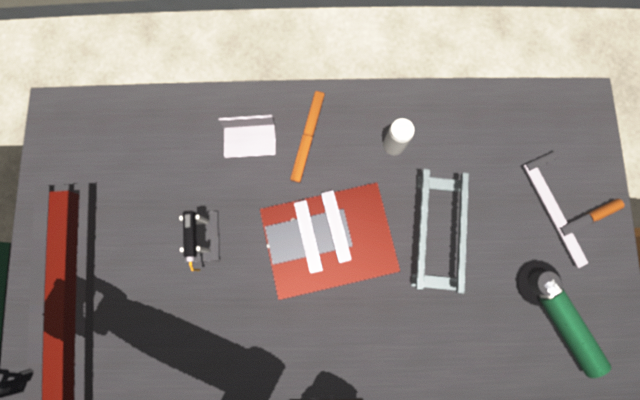

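View pics/scene0.png

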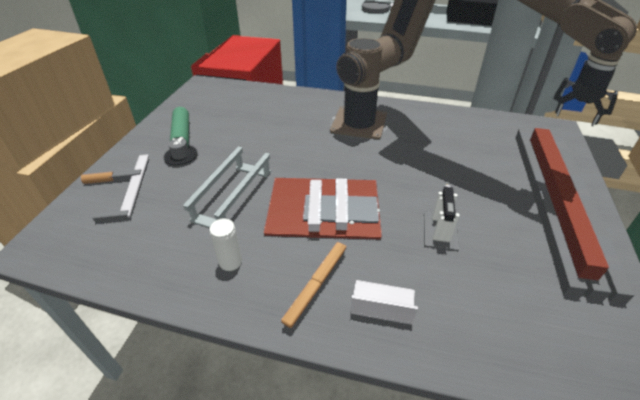

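Top view: two tubes lie on the lap plate at about (308,237) and (337,227). The rack is on the right at (443,230) and the cradle and probe on the left at (190,238). Next I'll work out poses from the depth images.

```bash
cat > m.py <<'E'
from h import *
def rect(P):
    (c,s,a)=cv2.minAreaRect(P.astype(np.float32)); 
    b=cv2.boxPoints((c,s,a)); e=[b[1]-b[0],b[2]-b[1]]; l=max(e,key=np.linalg.norm)
    return np.round(c,4),np.round(sorted(s),4),round(float(np.arctan2(l[1],l[0])),4)
def comps(mask,minn=40):
    n,l,s,_=cv2.connectedComponentsWithStats(mask.astype(np.uint8)); return [(l==i) for i in range(1,n) if s[i,4]>=minn]
E
python3 - <<'E'
from m import *
for n in ['top','scene']:
    z=np.load(n+'0.npz'); im,d=z['im'],z['d']; W=cloud(d,z['K'],z['D'],z['R'],z['t'])
    hsv=cv2.cvtColor(im,cv2.COLOR_BGR2HSV)
    Z=W[...,2]; X,Y=W[...,0],W[...,1]
    print(n,'bench z',np.nanmedian(Z[(X>.4)&(X<.8)&(abs(Y)<.4)]))
    roi=(X>.3)&(X<.95)&(abs(Y)<.48)
    red=roi&(Z<.03)&((hsv[...,0]<8)|(hsv[...,0]>172))&(hsv[...,1]>100)
    for c in comps(red,500): print(' red',rect(W[c][:,:2]),np.nanmedian(Z[c]))
    for lo,hi,nm in [(.015,.03,'lap'),(.042,.062,'bar'),(.06,.08,'rack'),(.08,.15,'prb')]:
        for c in comps(roi&(Z>lo)&(Z<hi),60): 
            ys,xs=np.nonzero(c); print(' ',nm,rect(W[c][:,:2]),'z',np.round(np.nanmedian(Z[c]),4),'n',c.sum(),'px',int(xs.mean()),int(ys.mean()))
E
```

```text
top bench z 0.0019056434891839388
 red (array([ 0.4944, -0.0188]), array([0.2434, 0.3219]), -1.3629) 0.012266423076919773
 red (array([0.564 , 0.1146]), array([0.052 , 0.0906]), -1.3662) 0.011785155921339188
  lap (array([0.8088, 0.1956]), array([0.0065, 0.1376]), -1.5041) z 0.0222 n 99 px 247 124
  lap (array([ 0.5231, -0.0621]), array([0.0172, 0.1018]), 0.2335) z 0.022 n 206 px 344 227
  lap (array([ 5.105e-01, -2.000e-04]), array([0.0448, 0.104 ]), 0.2214) z 0.022 n 675 px 322 233
  lap (array([0.4896, 0.0975]), array([0.0929, 0.1038]), 0.2177) z 0.0218 n 1331 px 285 241
  bar (array([0.8081, 0.1953]), array([0.0059, 0.1366]), -1.5007) z 0.0525 n 148 px 246 120
  bar (array([ 0.7313, -0.1919]), array([0.0239, 0.0575]), 1.111) z 0.0513 n 60 px 392 146
  bar (array([ 0.5245, -0.0349]), array([0.0302, 0.1785]), 0.233) z 0.052 n 851 px 335 226
  bar (array([ 0.5077, -0.3436]), array([0.0037, 0.2003]), -0.1085) z 0.0561 n 110 px 458 231
  bar (array([0.5003, 0.0361]), array([0.03  , 0.1784]), 0.2192) z 0.0518 n 841 px 307 236
  rack (array([0.8108, 0.1961]), array([0.0085, 0.1371]), -1
[... 1954 characters left out ...]
 0.1389]), -1.5304) z 0.0521 n 347 px 383 306
  rack (array([ 0.5015, -0.3499]), array([0.0208, 0.302 ]), -0.1203) z 0.0711 n 536 px 212 178
  rack (array([ 0.5149, -0.2498]), array([0.0193, 0.3018]), -0.1174) z 0.0711 n 538 px 241 186
  rack (array([0.5475, 0.3207]), array([0.0108, 0.0447]), 1.4517) z 0.0702 n 104 px 445 224
  rack (array([ 0.7623, -0.1903]), array([0.0305, 0.0599]), -0.9827) z 0.0693 n 136 px 227 251
  rack (array([0.8108, 0.1961]), array([0.0084, 0.1381]), -1.5322) z 0.0669 n 289 px 383 302
  prb (array([0.4993, 0.3187]), array([0.0455, 0.1246]), 0.0586) z 0.1163 n 534 px 447 205
  prb (array([ 0.7507, -0.1975]), array([0.057 , 0.0589]), -0.3256) z 0.1237 n 724 px 223 235
```

Only two tubes are present: A at (0.524,-0.034) with yaw 0.232, and B at (0.500,0.037) with yaw 0.219. The rack centre is (0.5086,-0.301), yaw -0.114. Tube A goes first because it's nearer the rack.

```bash
cat > go.py <<'E'
# usage: go.py x y z yang [n] : units to go from measured pose (total, and per row)
import sys; from h import *; from scipy.spatial.transform import Rotation as Ro
s=ctrl.get_state(); R=Ro.from_quat(s['tcp_rot']).as_matrix(); y=np.arctan2(R[1,1],R[0,1]); a=list(map(float,sys.argv[1:]))
d=(np.array(a[:3])-s['eef_pos'])/.15; r=(a[3]-y+np.pi)%(2*np.pi)-np.pi
# tilt error: rotation to make tool z = -world z
tz=np.cross(R[:,2],[0,0,-1])/(np.pi/2); T=np.r_[d,tz[0],tz[1],r/(np.pi/2)]; n=a[4] if len(a)>4 else 1
print('t',round(s['time'],2),'pos',np.round(s['eef_pos'],4),'yang',round(y,4),'q6',round(s['qpos'][5],2),'F',np.round(s['contact_force'],1),'op',round(s['opening'],3),'ff',round(s['finger_force'],1))
print('total',np.round(T,4),'per row',np.round(T/n,4))
E
python3 -m handwheel '[0.0987,-0.223,0,0,0,0.0184, 0.0987,-0.223,0,0,0,0.0184, 0.0987,-0.223,0,0,0,0.0184, 0.0987,-0.223,0,0,0,0.0184, 0.0987,-0.223,0,0,0,0.0184]' 0.6 60
for k in 1; do :; done
python3 -m handwheel '[0.0987,-0.223,0,0,0,0.0184, 0.0987,-0.223,0,0,0,0.0184, 0.0987,-0.223,0,0,0,0.0184, 0.0987,-0.223,0,0,0,0.0184, 0.0987,-0.223,0,0,0,0.0184]'
python3 -m handwheel '[0.0987,-0.223,0,0,0,0.0184, 0.0987,-0.223,0,0,0,0.0184, 0.0987,-0.223,0,0,0,0.0184, 0.0987,-0.223,0,0,0,0.0184, 0.0987,-0.223,0,0,0,0.0184]'
python3 -m handwheel '[0.0987,-0.223,0,0,0,0.0184, 0.0987,-0.223,0,0,0,0.0184, 0.0987,-0.223,0,0,0,0.0184, 0.0987,-0.223,0,0,0,0.0184, 0.0987,-0.223,0,0,0,0.0184]'
python3 -m handwheel '[0,0,0,0,0,0, 0,0,0,0,0,0]'
python3 go.py 0.5237 -0.0341 0.046 1.803 5
```

```text
time: 0.52
eef_pos: [0.3022, 0.4663, 0.2496]
tcp_rot: [0.099, 0.995, -0.0, -0.0]
contact_force: [0.2, 0.3, 0.6]
opening: 0.599
finger_force: 0.0
time: 0.93
eef_pos: [0.3762, 0.299, 0.2499]
tcp_rot: [0.027, 1.0, -0.0, -0.0]
contact_force: [1.1, 0.6, -0.4]
opening: 0.599
finger_force: 0.0
time: 1.35
eef_pos: [0.4502, 0.1318, 0.25]
tcp_rot: [-0.045, 0.999, 0.0, -0.0]
contact_force: [0.6, 1.0, -0.5]
opening: 0.597
finger_force: 0.0
time: 1.77
eef_pos: [0.5243, -0.0355, 0.2499]
tcp_rot: [-0.117, 0.993, 0.0, -0.0]
contact_force: [0.0, 1.3, -0.0]
opening: 0.604
finger_force: 0.0
time: 1.93
eef_pos: [0.5242, -0.0352, 0.2496]
tcp_rot: [-0.115, 0.993, 0.0, -0.001]
contact_force: [0.9, 0.4, 0.2]
opening: 0.6
finger_force: 0.0
t 1.93 pos [ 0.5242 -0.0352  0.2496] yang 1.8004 q6 -2.06 F [0.9 0.4 0.2] op 0.6 ff 0.0
total [-3.6000e-03  7.2000e-03 -1.3576e+00 -4.0000e-04 -1.0000e-03  1.7000e-03] per row [-7.000e-04  1.400e-03 -2.715e-01 -1.000e-04 -2.000e-04  3.000e-04]
```

```bash
python3 -m handwheel '[-0.002,0.003,-0.25,0,0,0, -0.001,0.003,-0.25,0,0,0, 0,0.001,-0.25,0,0,0, 0,0,-0.25,0,0,0, 0,0,-0.15,0,0,0]' | tail -3
python3 -m handwheel '[0,0,-0.1,0,0,0, 0,0,-0.07,0,0,0, 0,0,-0.037,0,0,0, 0,0,0,0,0,0, 0,0,0,0,0,0]'
python3 -m handwheel '[0,0,0,0,0,0, 0,0,0,0,0,0, 0,0,0,0,0,0, 0,0,0,0,0,0, 0,0,0,0,0,0]' 0 60
python3 -m handwheel '[0,0,0,0,0,0, 0,0,0,0,0,0, 0,0,0,0,0,0]'; python3 go.py 0.5237 -0.0341 0.25 1.803 
```

```text
contact_force: [-0.3, -0.4, 0.0]
opening: 0.599
finger_force: 0.0
time: 2.77
eef_pos: [0.5243, -0.0323, 0.0476]
tcp_rot: [-0.117, 0.993, -0.0, 0.001]
contact_force: [0.5, -0.4, 0.3]
opening: 0.604
finger_force: 0.0
time: 3.18
eef_pos: [0.5253, -0.0332, 0.0487]
tcp_rot: [-0.116, 0.993, -0.001, 0.002]
contact_force: [-0.2, -0.2, 7.0]
opening: 0.337
finger_force: 61.5
time: 3.43
eef_pos: [0.5253, -0.0332, 0.0486]
tcp_rot: [-0.116, 0.993, -0.001, 0.002]
contact_force: [-0.6, 0.7, 6.7]
opening: 0.336
finger_force: 61.6
t 3.43 pos [ 0.5253 -0.0332  0.0486] yang 1.8041 q6 -2.06 F [-0.6  0.7  6.7] op 0.336 ff 61.6
total [-1.0400e-02 -6.1000e-03  1.3424e+00  6.0000e-04  2.1000e-03 -7.0000e-04] per row [-1.0400e-02 -6.1000e-03  1.3424e+00  6.0000e-04  2.1000e-03 -7.0000e-04]
```

```bash
python3 -m handwheel '[0,0,0.05,0,0,0, 0,0,0.15,0,0,0, 0,0,0.2,0,0,0, 0,0,0.2,0,0,0, 0,0,0.2,0,0,0]' | grep -E 'force|pos'
python3 -m handwheel '[0,0,0.2,0,0,0, 0,0,0.15,0,0,0, 0,0,0.05,0,0,0, 0.0159,-0.1016,0,0,0,-0.068, 0.0159,-0.1016,0,0,0,-0.068]' | grep -E 'force|pos'
python3 -m handwheel '[0.0159,-0.1016,0,0,0,-0.068, 0.0159,-0.1016,0,0,0,-0.068, 0.0159,-0.1016,0,0,0,-0.068, 0.0159,-0.1016,0,0,0,-0.068, 0.0159,-0.1016,0,0,0,-0.068]' | grep -E 'force|pos'
python3 -m handwheel '[0.0159,-0.1016,0,0,0,-0.068, 0.0159,-0.1016,0,0,0,-0.068, 0.0159,-0.1016,0,0,0,-0.068, 0.0159,-0.1016,0,0,0,-0.068, 0.0159,-0.1016,0,0,0,-0.068]' | grep -E 'force|pos'
python3 -m handwheel '[0.0159,-0.1016,0,0,0,-0.068, 0.0159,-0.1016,0,0,0,-0.068, 0.0159,-0.1016,0,0,0,-0.068, 0.0159,-0.1016,0,0,0,-0.068, 0.0159,-0.1016,0,0,0,-0.068]' | grep -E 'force|pos'
python3 -m handwheel '[0.0159,-0.1016,0,0,0,-0.065, 0,0,0,0,0,0, 0,0,0,0,0,0]' | grep -E 'force|pos'
python3 go.py 0.5682 -0.3076 0.097 -0.114 1
cat > look.py <<'E'
import sys; from m import *
n=sys.argv[1]; a=cam(n); im,d=a[:2]; W=cloud(d,*a[2:]); X,Y,Z=W[...,0],W[...,1],W[...,2]
if len(sys.argv)>2: cv2.imwrite('pics/'+sys.argv[2],im)
roi=(X>.38)&(X<.68)&(Y<.15)&(Y>-.46)
for lo,hi,nm in [(.042,.062,'onlap'),(.09,.11,'onrack'),(.11,.35,'high')]:
    for c in comps(roi&(Z>lo)&(Z<hi),80): print(nm,rect(W[c][:,:2]),np.round(np.nanmedian(Z[c]),4),c.sum())
E
python3 look.py top
```

```text
eef_pos: [0.522, -0.0322, 0.1664]
contact_force: [2.0, -1.0, -3.9]
finger_force: 60.1
eef_pos: [0.5277, -0.0626, 0.2258]
contact_force: [0.2, -0.2, -4.4]
finger_force: 60.3
eef_pos: [0.539, -0.1394, 0.2239]
contact_force: [-0.8, -0.4, -3.7]
finger_force: 60.3
eef_pos: [0.5511, -0.2155, 0.2238]
contact_force: [0.7, -0.4, -4.2]
finger_force: 60.3
eef_pos: [0.5631, -0.2916, 0.2235]
contact_force: [-0.1, -0.4, -4.5]
finger_force: 60.3
eef_pos: [0.5655, -0.3067, 0.224]
contact_force: [-0.2, -0.5, -5.1]
finger_force: 60.2
t 5.77 pos [ 0.5655 -0.3067  0.224 ] yang -0.1137 q6 -0.54 F [-0.2 -0.5 -5.1] op 0.336 ff 60.2
total [ 1.770e-02 -6.000e-03 -8.464e-01 -2.200e-03 -2.400e-03 -2.000e-04] per row [ 1.770e-02 -6.000e-03 -8.464e-01 -2.200e-03 -2.400e-03 -2.000e-04]
onlap (array([0.4997, 0.0359]), array([0.03  , 0.1773]), 0.219) 0.052 847
high (array([ 0.5711, -0.2523]), array([0.031 , 0.0726]), 1.4586) 0.2274 552
```

```bash
python3 -m handwheel '[0.009,-0.003,-0.15,0,0,0, 0.009,-0.003,-0.2,0,0,0, 0,0,-0.2,0,0,0, 0,0,-0.17,0,0,0, 0,0,-0.08,0,0,0]' | grep -E 'force|pos'
python3 -m handwheel '[0,0,-0.03,0,0,0, 0,0,-0.01,0,0,0, 0,0,0,0,0,0]'| grep -E 'force|pos'
python3 go.py 0.5682 -0.3076 0.097 -0.114 1
```

```text
eef_pos: [0.5667, -0.3048, 0.1013]
contact_force: [0.4, 0.6, -5.7]
finger_force: 60.0
eef_pos: [0.5702, -0.3081, 0.1021]
contact_force: [0.8, -0.7, -3.8]
finger_force: 60.1
t 6.48 pos [ 0.5702 -0.3081  0.1021] yang -0.1132 q6 -0.54 F [ 0.8 -0.7 -3.8] op 0.337 ff 60.1
total [-0.0132  0.0033 -0.0337  0.0007  0.0011 -0.0005] per row [-0.0132  0.0033 -0.0337  0.0007  0.0011 -0.0005]
```

```bash
python3 -m handwheel '[0,0,-0.01,0,0,0, 0,0,0,0,0,0]'| grep -E 'force|pos'
python3 -m handwheel '[0,0,-0.007,0,0,0, 0,0,0,0,0,0]'| grep -E 'force|pos'
```

```text
eef_pos: [0.5705, -0.3086, 0.1014]
contact_force: [0.1, 0.5, -4.2]
finger_force: 60.1
eef_pos: [0.5697, -0.3082, 0.0991]
contact_force: [-0.3, 0.6, -4.8]
finger_force: 60.1
```

```bash
python3 -m handwheel '[0,0,-0.008,0,0,0, 0,0,0,0,0,0]'| grep -E 'force|pos'
python3 -m handwheel '[0,0,-0.005,0,0,0, 0,0,0,0,0,0]'| grep -E 'force|pos'
```

```text
eef_pos: [0.5693, -0.3079, 0.097]
contact_force: [0.7, -0.7, -4.0]
finger_force: 60.1
eef_pos: [0.5695, -0.308, 0.0968]
contact_force: [-0.6, 0.6, -0.8]
finger_force: 60.7
```

```bash
python3 -m handwheel '[0,0,-0.005,0,0,0, 0,0,0,0,0,0]'| grep -E 'force|pos'
python3 -m handwheel '[0,0,-0.005,0,0,0, 0,0,0,0,0,0]'| grep -E 'force|pos'
```

```text
eef_pos: [0.5695, -0.308, 0.0967]
contact_force: [-3.7, 2.9, 4.3]
finger_force: 61.2
eef_pos: [0.5695, -0.308, 0.0967]
contact_force: [-5.0, 3.9, 6.2]
finger_force: 61.7
```

```bash
python3 -m handwheel '[0,0,0,0,0,0, 0,0,0,0,0,0, 0,0,0,0,0,0, 0,0,0,0,0,0]' 0.6 | grep -E 'force|pos|opening'
python3 -m handwheel '[0,0,0.04,0,0,0, 0,0,0.1,0,0,0, 0,0,0.2,0,0,0, 0,0,0.2,0,0,0, 0,0,0.2,0,0,0]' | grep -E 'force|pos'
python3 -m handwheel '[0,0,0.16,0,0,0, -0.0258,0.1277,0,0,0,0.0673, -0.0258,0.1277,0,0,0,0.0673, -0.0258,0.1277,0,0,0,0.0673, -0.0258,0.1277,0,0,0,0.0673]' | grep -E 'force|pos'
python3 -m handwheel '[-0.0258,0.1277,0,0,0,0.0673, -0.0258,0.1277,0,0,0,0.0673, -0.0258,0.1277,0,0,0,0.0673, -0.0258,0.1277,0,0,0,0.0673, -0.0258,0.1277,0,0,0,0.0673]' | grep pos
python3 -m handwheel '[-0.0258,0.1277,0,0,0,0.0673, -0.0258,0.1277,0,0,0,0.0673, -0.0258,0.1277,0,0,0,0.0673, -0.0258,0.1277,0,0,0,0.0673, -0.0258,0.1277,0,0,0,0.0673]' | grep pos
python3 look.py top
python3 -m handwheel '[-0.0258,0.1277,0,0,0,0.0673, -0.0258,0.1277,0,0,0,0.0673, -0.0258,0.1277,0,0,0,0.0673, -0.0258,0.1277,0,0,0,0.0673]' | grep pos
python3 look.py scene
python3 go.py 0.4997 0.0364 0.048 1.79 
```

```text
eef_pos: [0.5697, -0.3082, 0.0948]
contact_force: [-0.1, 1.2, 0.2]
opening: 0.602
finger_force: 0.0
eef_pos: [0.5695, -0.308, 0.2083]
contact_force: [0.1, -0.5, 1.0]
finger_force: 0.0
eef_pos: [0.554, -0.2308, 0.2318]
contact_force: [0.8, 0.4, -0.5]
finger_force: 0.0
eef_pos: [0.5346, -0.1348, 0.2315]
eef_pos: [0.5153, -0.0389, 0.2315]
onlap (array([0.5522, 0.0476]), array([0.0297, 0.0704]), 0.2167) 0.052 214
onlap (array([ 0.4671, -0.3392]), array([0.0027, 0.1727]), -0.1103) 0.0572 102
onrack (array([ 0.5692, -0.3076]), array([0.031 , 0.1809]), 1.459) 0.1002 935
eef_pos: [0.4999, 0.0375, 0.2314]
onlap (array([0.4992, 0.0386]), array([0.0283, 0.1815]), 0.2192) 0.0538 469
onlap (array([ 0.6087, -0.3567]), array([0.0146, 0.0884]), -0.2627) 0.056 81
onrack (array([ 0.5698, -0.3054]), array([0.035 , 0.1829]), 1.4593) 0.1018 626
high (array([0.5117, 0.041 ]), array([0.0513, 0.1316]), -1.36) 0.3046 1305
t 9.92 pos [0.4991 0.0401 0.2312] yang 1.7986 q6 -1.92 F [-0.6  2.1 -0.8] op 0.602 ff 0.0
total [ 3.9000e-03 -2.4800e-02 -1.2215e+00 -1.4000e-03  1.0000e-03 -5.5000e-03] per row [ 3.9000e-03 -2.4800e-02 -1.2215e+00 -1.4000e-03  1.0000e-03 -5.5000e-03]
```

```bash
python3 -m handwheel '[0,0,0,0,0,0]' | grep pos; python3 go.py 0.4997 0.0366 0.048 1.79
```

```text
eef_pos: [0.4998, 0.0378, 0.2311]
t 10.0 pos [0.4998 0.0378 0.2311] yang 1.7899 q6 -1.92 F [ 0.5 -0.5  0.1] op 0.597 ff 0.0
total [-8.0000e-04 -8.1000e-03 -1.2208e+00  3.0000e-04  1.3000e-03  1.0000e-04] per row [-8.0000e-04 -8.1000e-03 -1.2208e+00  3.0000e-04  1.3000e-03  1.0000e-04]
```

```bash
python3 -m handwheel '[0,-0.008,-0.2,0,0,0, 0,0,-0.25,0,0,0, 0,0,-0.25,0,0,0, 0,0,-0.22,0,0,0, 0,0,-0.15,0,0,0]' | tail -3
python3 -m handwheel '[0,0,-0.1,0,0,0, 0,0,-0.05,0,0,0, 0,0,0,0,0,0, 0,0,0,0,0,0]' | grep -E 'force|pos'
python3 -m handwheel '[0,0,0,0,0,0, 0,0,0,0,0,0, 0,0,0,0,0,0, 0,0,0,0,0,0, 0,0,0,0,0,0]' 0 60 | grep -E 'force|pos|open'
python3 -m handwheel '[0,0,0,0,0,0, 0,0,0,0,0,0]' | grep -E 'force|pos|open'; python3 go.py 0.4997 0.0366 0.048 1.79
```

```text
contact_force: [-0.1, 0.3, -1.0]
opening: 0.595
finger_force: 0.0
eef_pos: [0.5006, 0.0351, 0.0476]
contact_force: [0.9, -1.1, 0.5]
finger_force: 0.0
eef_pos: [0.5014, 0.0356, 0.0488]
contact_force: [-0.5, -0.6, 6.1]
opening: 0.339
finger_force: 61.8
eef_pos: [0.5014, 0.0355, 0.0488]
contact_force: [-0.5, 0.3, 5.9]
opening: 0.336
finger_force: 61.8
t 11.33 pos [0.5014 0.0355 0.0488] yang 1.7887 q6 -1.92 F [-0.5  0.3  5.9] op 0.336 ff 61.8
total [-0.0114  0.007  -0.0055  0.0003  0.0024  0.0008] per row [-0.0114  0.007  -0.0055  0.0003  0.0024  0.0008]
```

```bash
python3 -m handwheel '[0,0,0.05,0,0,0, 0,0,0.15,0,0,0, 0,0,0.2,0,0,0, 0,0,0.2,0,0,0, 0,0,0.2,0,0,0]' | grep -E 'force|pos'
python3 -m handwheel '[0,0,0.2,0,0,0, 0,0,0.15,0,0,0, 0,0,0.05,0,0,0, -0.0188,-0.1224,0,0,0,-0.0673, -0.0188,-0.1224,0,0,0,-0.0673]' | grep -E 'force|pos'
python3 -m handwheel '[-0.0188,-0.1224,0,0,0,-0.0673, -0.0188,-0.1224,0,0,0,-0.0673, -0.0188,-0.1224,0,0,0,-0.0673, -0.0188,-0.1224,0,0,0,-0.0673, -0.0188,-0.1224,0,0,0,-0.0673]' | grep -E 'force|pos'
python3 -m handwheel '[-0.0188,-0.1224,0,0,0,-0.0673, -0.0188,-0.1224,0,0,0,-0.0673, -0.0188,-0.1224,0,0,0,-0.0673, -0.0188,-0.1224,0,0,0,-0.0673, -0.0188,-0.1224,0,0,0,-0.0673]' | grep -E 'force|pos'
python3 -m handwheel '[-0.0188,-0.1224,0,0,0,-0.0673, -0.0188,-0.1224,0,0,0,-0.0673, -0.0188,-0.1224,0,0,0,-0.0673, -0.0188,-0.1224,0,0,0,-0.0673, -0.0188,-0.1224,0,0,0,-0.0673]' | grep -E 'force|pos'
python3 -m handwheel '[-0.0188,-0.1224,0,0,0,-0.0673, 0,0,0,0,0,0, 0,0,0,0,0,0]' | grep -E 'force|pos'
python3 look.py top top1.png
python3 go.py 0.4490 -0.2940 0.097 -0.114
```

```text
eef_pos: [0.4982, 0.0359, 0.1669]
contact_force: [1.7, -0.3, -3.9]
finger_force: 60.5
eef_pos: [0.4933, -0.0007, 0.2261]
contact_force: [0.4, -0.1, -4.1]
finger_force: 60.6
eef_pos: [0.4784, -0.0931, 0.2245]
contact_force: [0.7, -0.0, -4.6]
finger_force: 60.6
eef_pos: [0.4644, -0.1848, 0.2244]
contact_force: [-0.1, 0.5, -3.9]
finger_force: 60.6
eef_pos: [0.4504, -0.2763, 0.2243]
contact_force: [-0.3, -0.0, -3.3]
finger_force: 60.6
eef_pos: [0.4478, -0.2946, 0.2246]
contact_force: [0.2, 1.7, -4.3]
finger_force: 60.6
onrack (array([ 0.5694, -0.3076]), array([0.0313, 0.1809]), 1.4572) 0.1001 934
high (array([ 0.4655, -0.2627]), array([0.0636, 0.1243]), -1.1268) 0.2291 867
t 13.72 pos [ 0.4481 -0.294   0.2248] yang -0.1134 q6 -0.66 F [-0.2 -0.3 -3.2] op 0.338 ff 60.6
total [ 6.200e-03  1.000e-04 -8.522e-01 -1.900e-03 -1.700e-03 -4.000e-04] per row [ 6.200e-03  1.000e-04 -8.522e-01 -1.900e-03 -1.700e-03 -4.000e-04]
```

View pics/top1.png

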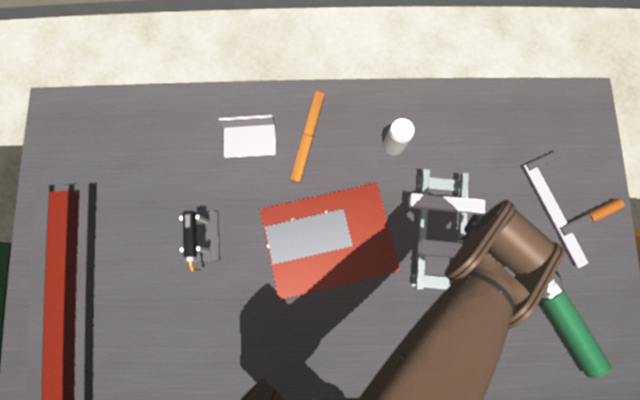

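The work is clear and tube A lies square on the rack at about (447,203). The gripper holds B above the near half of the rack, so I'll lower it.

```bash
python3 -m handwheel '[0.006,0,-0.15,0,0,0, 0,0,-0.2,0,0,0, 0,0,-0.2,0,0,0, 0,0,-0.17,0,0,0, 0,0,-0.08,0,0,0]' | grep -E 'force|pos'
python3 -m handwheel '[0,0,-0.02,0,0,0, 0,0,-0.01,0,0,0, 0,0,-0.008,0,0,0, 0,0,0,0,0,0]'| grep -E 'force|pos'
python3 -m handwheel '[0,0,-0.005,0,0,0, 0,0,0,0,0,0]'| grep -E 'force|pos'
python3 -m handwheel '[0,0,-0.005,0,0,0, 0,0,0,0,0,0]'| grep -E 'force|pos'
```

```text
eef_pos: [0.4477, -0.2915, 0.1021]
contact_force: [-0.8, 0.4, -4.4]
finger_force: 60.4
eef_pos: [0.451, -0.2956, 0.1029]
contact_force: [0.3, 0.1, -4.4]
finger_force: 60.4
eef_pos: [0.4505, -0.2954, 0.1017]
contact_force: [-0.6, -0.5, -4.2]
finger_force: 60.4
eef_pos: [0.45, -0.295, 0.1]
contact_force: [-0.5, 1.0, -4.9]
finger_force: 60.4
```

```bash
python3 -m handwheel '[0,0,-0.004,0,0,0, 0,0,0,0,0,0, 0,0,0,0,0,0]'| grep -E 'force|pos'
python3 -m handwheel '[0,0,-0.004,0,0,0, 0,0,0,0,0,0, 0,0,0,0,0,0]'| grep -E 'force|pos'
```

```text
eef_pos: [0.4498, -0.2948, 0.0989]
contact_force: [0.2, 0.2, -4.0]
finger_force: 60.4
eef_pos: [0.4498, -0.2947, 0.0983]
contact_force: [0.6, 0.2, -3.7]
finger_force: 60.4
```

```bash
python3 -m handwheel '[0,0,-0.006,0,0,0, 0,0,0,0,0,0, 0,0,0,0,0,0]'| grep -E 'force|pos'
python3 -m handwheel '[0,0,-0.004,0,0,0, 0,0,0,0,0,0, 0,0,0,0,0,0]'| grep -E 'force|pos'
```

```text
eef_pos: [0.4498, -0.2947, 0.0974]
contact_force: [-0.2, -1.7, -4.3]
finger_force: 60.4
eef_pos: [0.45, -0.2949, 0.097]
contact_force: [-0.2, 0.4, -2.7]
finger_force: 60.8
```

```bash
python3 -m handwheel '[0,0,-0.004,0,0,0, 0,0,0,0,0,0, 0,0,0,0,0,0]'| grep -E 'force|pos'
```

```text
eef_pos: [0.45, -0.2949, 0.0969]
contact_force: [-2.1, 1.5, 0.5]
finger_force: 61.2
```

```bash
python3 -m handwheel '[0,0,0,0,0,0, 0,0,0,0,0,0, 0,0,0,0,0,0, 0,0,0,0,0,0]' 0.6 | grep -E 'force|pos|opening'
python3 -m handwheel '[0,0,0.04,0,0,0, 0,0,0.1,0,0,0, 0,0,0.2,0,0,0, 0,0,0.2,0,0,0, 0,0,0.2,0,0,0]' | grep -E 'force|pos'
python3 -m handwheel '[0,0,0.16,0,0,0, 0,0,0,0,0,0]' | grep pos
python3 - <<'E'
from m import *
for n in ['top','scene']:
    a=cam(n); im,d=a[:2]; W=cloud(d,*a[2:]); X,Y,Z=W[...,0],W[...,1],W[...,2]
    np.savez(n+'1.npz',im=a[0],d=a[1],K=a[2],D=a[3],R=a[4],t=a[5])
    x0,y0,x1,y1=(165,180,405,310) if n=='top' else (255,150,475,260)
    cv2.imwrite(f'pics/c{n}1.png',cv2.resize(im[y0:y1,x0:x1],None,fx=3.3,fy=3.3,interpolation=cv2.INTER_CUBIC))
    hsv=cv2.cvtColor(im,cv2.COLOR_BGR2HSV)
    roi=(X>.33)&(X<.68)&(Y<.19)&(Y>-.22)
    red=roi&(Z<.03)&((hsv[...,0]<8)|(hsv[...,0]>172))&(hsv[...,1]>100)
    for c in comps(red,500): print(n,'red',rect(W[c][:,:2]))
    lap=roi&(Z>.017+(n=='scene')*.001)&(Z<.03)
    for c in comps(lap,500): print(n,'lap z',rect(W[c][:,:2]),np.nanmedian(Z[c]))
    lap=roi&(Z<.03)&(hsv[...,1]<70)&(Z>.008)
    for c in comps(lap,500): print(n,'lap col',rect(W[c][:,:2]))
    r2=(X>.35)&(X<.6)&(Y>.22)&(Y<.42)
    for lo,hi in [(.1105,.13),(.098,.1095),(.03,.13),(.005,.014)]:
        for c in comps(r2&(Z>lo)&(Z<hi),15): print(n,'crad',lo,rect(W[c][:,:2]),np.round(np.nanmedian(Z[c]),4),c.sum())
    r3=(Y<-.15)&(X>.38)&(X<.64)
    for c in comps(r3&(Z>.09)&(Z<.11),80): print(n,'rackbar',rect(W[c][:,:2]),np.round(np.nanmedian(Z[c]),4),c.sum())
E
```

```text
eef_pos: [0.4502, -0.2951, 0.0966]
contact_force: [-0.3, 0.7, -0.0]
opening: 0.598
finger_force: 0.0
eef_pos: [0.4497, -0.2946, 0.2087]
contact_force: [0.3, -0.7, 1.1]
finger_force: 0.0
eef_pos: [0.4523, -0.297, 0.2388]
top red (array([ 0.4933, -0.0176]), array([0.2461, 0.3249]), -1.3632)
top lap z (array([0.5022, 0.0374]), array([0.1035, 0.2155]), -1.3578) 0.021941045269554767
top lap col (array([0.5041, 0.0375]), array([0.1061, 0.2159]), -1.3685)
top crad 0.1105 (array([0.4995, 0.3163]), array([0.0282, 0.1167]), 0.0242) 0.1176 538
top crad 0.098 (array([0.5359, 0.3064]), array([0.0013, 0.0408]), 0.0494) 0.1028 26
top crad 0.098 (array([0.4657, 0.3015]), array([0.0202, 0.088 ]), -0.1525) 0.1038 78
top crad 0.03 (array([0.488 , 0.3156]), array([0.0478, 0.1398]), 0.0341) 0.1162 817
top crad 0.005 (array([0.505 , 0.3016]), array([0.0723, 0.1317]), -0.0164) 0.008 872
top rackbar (array([ 0.569 , -0.3074]), array([0.0317, 0.1812]), 1.453) 0.1002 909
top rackbar (array([ 0.4545, -0.2665]), array([0.0305, 0.1246]), 1.4522) 0.1005 640
scene red (array([ 0.4859, -0.0185]), array([0.2588, 0.3249]), -1.3662)
scene lap z (array([0.5024, 0.0366]), array([0.1061, 0.2138]), -1.3501) 0.023743278293120815
scene lap col (array([0.4962, 0.0358]), array([0.122 , 0.2159]), -1.3577)
scene crad 0.1105 (array([0.5   , 0.3185]), array([0.0254, 0.1254]), 0.0517) 0.1193 306
scene crad 0.098 (array([0.5081, 0.3192]), array([0.035 , 0.1054]), 0.1759) 0.1048 98
scene crad 0.03 (array([0.4902, 0.3179]), array([0.045 , 0.1451]), 0.0594) 0.0971 885
scene crad 0.005 (array([0.5068, 0.3197]), array([0.0917, 0.1317]), 0.0509) 0.0093 653
scene rackbar (array([ 0.4245, -1.2399]), array([0.0167, 0.0892]), -0.0785) 0.1 120
scene rackbar (array([ 0.4495, -0.293 ]), array([0.0373, 0.1824]), 1.4729) 0.1019 533
scene rackbar (array([ 0.5695, -0.3057]), array([0.0346, 0.1831]), 1.4586) 0.1016 625
```

View pics/ctop1.png

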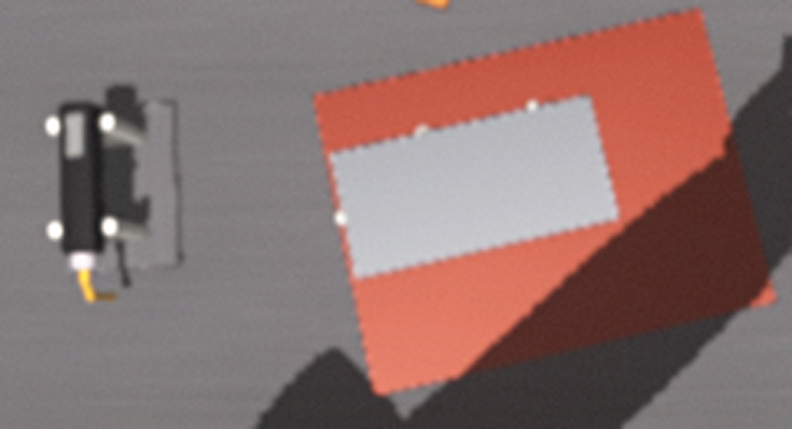

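The crop shows the probe at about (80,180), with the ears at (52,125), (107,122), (55,230) and (109,226). The lap plate corners are at (332,153), (590,96), (617,218) and (355,278). I'll fit these precisely using rays onto known planes.

```bash
cat > fit.py <<'E'
from m import *
from scipy.optimize import least_squares
def ray(px,z,K,D,R,t):
    p=cv2.undistortPoints(np.asarray(px,float).reshape(-1,1,2),K,D).reshape(-1,2)
    dr=np.c_[p,np.ones(len(p))]@R; o=-R.T@t
    return o+dr*((z-o[2])/dr[:,2])[:,None]
def cont(mask):
    # subpixel contour at .5 of blurred mask via upsampling
    m=cv2.resize(mask.astype(np.float32),None,fx=4,fy=4,interpolation=cv2.INTER_LINEAR)>.5
    c=max(cv2.findContours(m.astype(np.uint8),cv2.RETR_EXTERNAL,cv2.CHAIN_APPROX_NONE)[0],key=len)[:,0]
    return (c+.5)/4-.5
def res(p,Q,box):
    c,s=np.cos(p[2]),np.sin(p[2]); q=(Q[:,:2]-p[:2])@np.array([[c,-s],[s,c]])
    x0,x1,y0,y1=box
    dx=np.abs(q[:,0]-(x0+x1)/2)-(x1-x0)/2; dy=np.abs(q[:,1]-(y0+y1)/2)-(y1-y0)/2
    return np.where((dx>0)&(dy>0),np.hypot(dx,dy),np.maximum(dx,dy))
def fit(Q,box,p0): 
    r=least_squares(res,p0,args=(Q,box),loss='soft_l1',f_scale=.0015); return np.round(r.x,4),np.abs(r.fun).mean()
E
python3 - <<'E'
from fit import *
z=np.load('top1.npz'); C=[z[k] for k in ('K','D','R','t')]; im=z['im']; W=cloud(z['d'],*C); X,Y,Z=[W[...,i] for i in range(3)]
hsv=cv2.cvtColor(im,cv2.COLOR_BGR2HSV)
roi=(X>.33)&(X<.68)&(Y<.19)&(Y>-.22)
lap=roi&(hsv[...,1]<90)&(Z>.016)
lap2=max(comps(lap,500),key=lambda c:c.sum()); 
print('lap',fit(ray(cont(lap2),.022,*C),(-.03,.07,-.055,.155),[.494,-.018,.21]))
lapz=max(comps(roi&(Z>.017)&(Z<.03),500),key=lambda c:c.sum()); print('lapz',fit(ray(cont(lapz),.022,*C),(-.03,.07,-.055,.155),[.494,-.018,.21]))
base=roi&((Z>.006)); b=max(comps(base,500),key=lambda c:c.sum())
print('base',fit(ray(cont(b),.012,*C),(-.12,.12,-.16,.16),[.494,-.018,.21]))
z0=np.load('top0.npz')
for nm,zz in (('0',z0),('1',z)):
    h2=cv2.cvtColor(zz['im'],cv2.COLOR_BGR2HSV); red=roi&(((h2[...,0]<8)|(h2[...,0]>172))&(h2[...,1]>100))
    red=cv2.morphologyEx(red.astype(np.uint8),cv2.MORPH_CLOSE,np.ones((3,3)))
    if nm=='1': red=(red>0)|lap2
    b=max(comps(red,500),key=lambda c:c.sum()); print('base col',nm,fit(ray(cont(b),.012,*C),(-.12,.12,-.16,.16),[.494,-.018,.21]))
ears=np.array([(52,125),(107,122),(55,230),(109,226)])/3.3+[165,180]-.35
E_=ray(ears,.106,*C); print('ears',np.round(E_[:,:2],4)); 
ax=(E_[0]+E_[1]-E_[2]-E_[3]); print('yaw',np.arctan2(ax[1],ax[0]),'centre',E_.mean(0))
r2=(X>.38)&(X<.6)&(Y>.25)&(Y<.4)
hd=max(comps(r2&(Z>.111),15),key=lambda c:c.sum()); 
blk=r2&(hsv[...,2]<95)&(Z>.1); bk=max(comps(cv2.morphologyEx(blk.astype(np.uint8),cv2.MORPH_CLOSE,np.ones((5,5)))>0,15),key=lambda c:c.sum())
for m_ in (hd,bk): print('handle',fit(ray(cont(m_),.118,*C),(-.055,.055,-.013,.013),[.5,.317,.05]))
bz=r2&(Z>.004)&(Z<.012)
zs=np.load('scene1.npz'); Cs=[zs[k] for k in ('K','D','R','t')]; Ws=cloud(zs['d'],*Cs)
hd=max(comps((Ws[...,0]>.4)&(Ws[...,0]<.6)&(Ws[...,1]>.25)&(Ws[...,1]<.4)&(Ws[...,2]>.112),15),key=lambda c:c.sum()); print('scene handle',fit(ray(cont(hd),.118,*Cs),(-.055,.055,-.013,.013),[.5,.317,.05]))
E
```

```text
lap (array([ 0.3536, -0.403 ,  0.8395]), np.float64(0.02690870645961866))
lapz (array([ 0.4918, -0.0175,  0.2054]), np.float64(0.0008496932963450922))
base (array([ 0.4929, -0.0177,  0.2112]), np.float64(0.0010124084524535356))
base col 0 (array([ 0.4942, -0.018 ,  0.2046]), np.float64(0.02575556184387659))
base col 1 (array([ 0.493 , -0.0181,  0.2107]), np.float64(0.02195418390693416))
ears [[0.5435 0.3408]
 [0.5451 0.3001]
 [0.467  0.3353]
 [0.4694 0.296 ]]
yaw 0.06270030795100529 centre [0.50624848 0.31805712 0.106     ]
handle (array([0.5015, 0.3159, 0.0587]), np.float64(0.0011267388157621381))
handle (array([0.5048, 0.3144, 0.0677]), np.float64(0.0018150970676007866))
scene handle (array([0.5064, 0.3179, 0.0602]), np.float64(0.0016343052829745392))
```

View pics/cscene1.png

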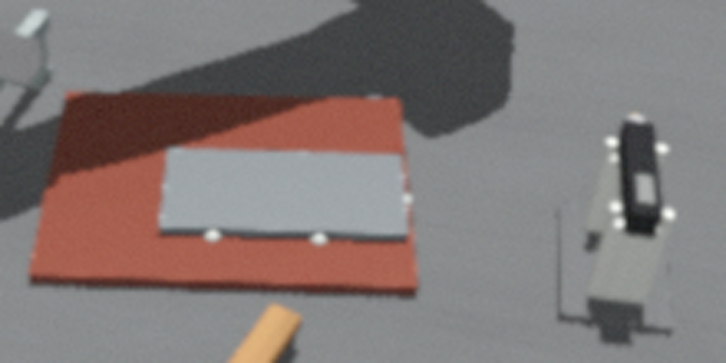

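```bash
python3 -m handwheel '[0.0186,0.204,0,0,0,0.0556, 0.0186,0.204,0,0,0,0.0556, 0.0186,0.204,0,0,0,0.0556, 0.0186,0.204,0,0,0,0.0556, 0.0186,0.204,0,0,0,0.0556]' | grep pos
python3 -m handwheel '[0.0186,0.204,0,0,0,0.0556, 0.0186,0.204,0,0,0,0.0556, 0.0186,0.204,0,0,0,0.0556, 0.0186,0.204,0,0,0,0.0556, 0.0186,0.204,0,0,0,0.0556]' | grep pos
python3 -m handwheel '[0.0186,0.204,0,0,0,0.0556, 0.0186,0.204,0,0,0,0.0556, 0.0186,0.204,0,0,0,0.0556, 0.0186,0.204,0,0,0,0.0556, 0.0186,0.204,0,0,0,0.0556]' | grep pos
python3 look.py top; python3 look.py scene
python3 -m handwheel '[0.0186,0.204,0,0,0,0.0556, 0.0186,0.204,0,0,0,0.0556, 0.0186,0.204,0,0,0,0.0556, 0.0186,0.204,0,0,0,0.0556, 0.0186,0.204,0,0,0,0.0556]' | grep pos
python3 -m handwheel '[0,0,0,0,0,0, 0,0,0,0,0,0, 0,0,0,0,0,0]' | grep pos; python3 go.py 0.5055 0.317 0.106 1.631
```

```text
eef_pos: [0.4627, -0.14, 0.229]
eef_pos: [0.4765, 0.0129, 0.2292]
eef_pos: [0.4905, 0.1656, 0.229]
onrack (array([ 0.569 , -0.3075]), array([0.0313, 0.1801]), 1.4565) 0.1002 930
onrack (array([ 0.4513, -0.2936]), array([0.0306, 0.1792]), 1.4514) 0.1005 972
high (array([0.4721, 0.1188]), array([0.0266, 0.0356]), 1.2245) 0.3158 162
onlap (array([ 0.6069, -0.362 ]), array([0.0183, 0.0892]), -0.1053) 0.0568 80
onrack (array([ 0.4501, -0.2923]), array([0.0358, 0.1845]), 1.4466) 0.1017 532
onrack (array([ 0.5693, -0.3057]), array([0.0362, 0.182 ]), 1.4601) 0.1016 620
high (array([0.4838, 0.1358]), array([0.0395, 0.0694]), 0.7892) 0.2891 549
eef_pos: [0.5051, 0.3175, 0.2292]
eef_pos: [0.5051, 0.3161, 0.2296]
t 19.08 pos [0.5051 0.3161 0.2296] yang 1.6316 q6 -1.24 F [ 0.2 -0.5 -0.3] op 0.598 ff 0.0
total [ 2.400e-03  5.700e-03 -8.243e-01  1.200e-03 -1.700e-03 -4.000e-04] per row [ 2.400e-03  5.700e-03 -8.243e-01  1.200e-03 -1.700e-03 -4.000e-04]
```

Both tubes lie square on the rack. Next I'll grip the probe.

```bash
python3 -m handwheel '[0.001,0.004,-0.15,0,0,0, 0.001,0,-0.2,0,0,0, 0,0,-0.2,0,0,0, 0,0,-0.15,0,0,0, 0,0,-0.07,0,0,0]' | grep -E 'force|pos'
python3 -m handwheel '[0,0,-0.04,0,0,0, 0,0,-0.014,0,0,0, 0,0,0,0,0,0, 0,0,0,0,0,0]' | grep -E 'force|pos'
python3 -m handwheel '[0,0,0,0,0,0, 0,0,0,0,0,0, 0,0,0,0,0,0, 0,0,0,0,0,0, 0,0,0,0,0,0]' 0 80 | grep -E 'force|pos|open'
python3 -m handwheel '[0,0,0,0,0,0, 0,0,0,0,0,0, 0,0,0,0,0,0]' | grep -E 'force|pos|open'; python3 go.py 0.5055 0.317 0.106 1.631
```

```text
eef_pos: [0.5037, 0.3151, 0.1114]
contact_force: [-0.2, -0.4, -1.1]
finger_force: 0.0
eef_pos: [0.5071, 0.318, 0.1095]
contact_force: [0.8, 0.2, -0.2]
finger_force: 0.0
eef_pos: [0.5069, 0.3183, 0.1094]
contact_force: [-0.2, 0.2, 5.8]
opening: 0.286
finger_force: 79.9
eef_pos: [0.5069, 0.3183, 0.1094]
contact_force: [-0.9, -0.5, 6.2]
opening: 0.29
finger_force: 79.9
t 20.5 pos [0.5069 0.3183 0.1094] yang 1.633 q6 -1.24 F [-0.9 -0.5  6.2] op 0.29 ff 79.9
total [-0.0094 -0.0088 -0.0227 -0.0006  0.0016 -0.0013] per row [-0.0094 -0.0088 -0.0227 -0.0006  0.0016 -0.0013]
```

```bash
python3 -m handwheel '[0,0,0.03,0,0,0, 0,0,0.1,0,0,0, 0,0,0.15,0,0,0, 0,0,0.2,0,0,0, 0,0,0.2,0,0,0]' | grep -E 'force|pos'
python3 -m handwheel '[0,-0.1,0.03,0,0,0, 0,-0.15,0,0,0,0, 0,-0.2,0,0,0,0, 0,-0.2,0,0,0,0, 0,-0.2,0,0,0,0]' | grep -E 'force|pos'
python3 -m handwheel '[0,-0.2,0,0,0,0, 0,-0.15,0,0,0,0, 0,-0.1,0,0,0,0, 0,0,0,0,0,0, 0,0,0,0,0,0]' | grep -E 'force|pos|open'
python3 go.py 0.506 0.123 0.14 1.633
python3 - <<'E'
from h import *
for n in ('top','scene'):
    a=cam(n); np.savez(n+'2.npz',im=a[0],d=a[1],K=a[2],D=a[3],R=a[4],t=a[5])
    p=proj([.43,.12,.13],*a[2:])[0].astype(int); print(n,p)
    c=a[0][max(p[1]-60,0):p[1]+60,max(p[0]-80,0):p[0]+80]; cv2.imwrite(f'pics/t{n}2.png',cv2.resize(c,None,fx=5,fy=5,interpolation=cv2.INTER_CUBIC))
E
```

```text
eef_pos: [0.5044, 0.3172, 0.2083]
contact_force: [1.2, -0.0, -2.9]
finger_force: 78.9
eef_pos: [0.5044, 0.1885, 0.212]
contact_force: [0.1, -0.2, -2.9]
finger_force: 79.0
eef_pos: [0.5049, 0.1218, 0.2125]
contact_force: [-0.2, -0.6, -1.5]
opening: 0.291
finger_force: 79.0
t 21.75 pos [0.5049 0.1218 0.2125] yang 1.6306 q6 -1.59 F [-0.2 -0.6 -1.5] op 0.291 ff 79.0
total [ 7.100e-03  7.700e-03 -4.833e-01 -1.000e-04 -1.900e-03  1.500e-03] per row [ 7.100e-03  7.700e-03 -4.833e-01 -1.000e-04 -1.900e-03  1.500e-03]
top [270 263]
scene [376 167]
```

View pics/ttop2.png

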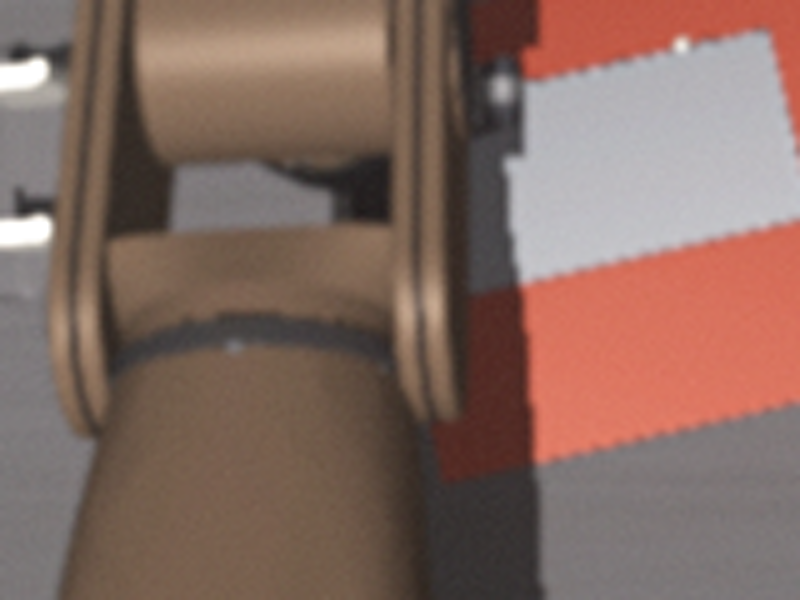

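View pics/tscene2.png

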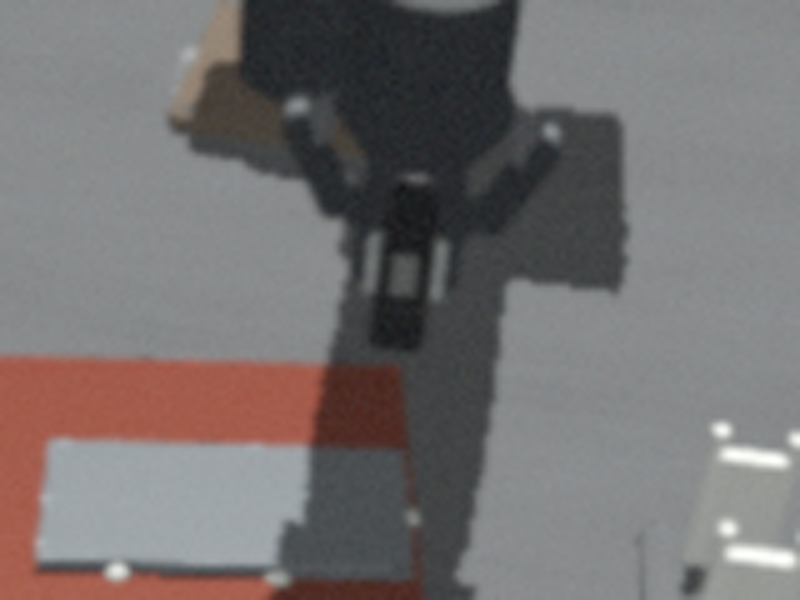

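Neither view shows the tip, because the arm hides it from the top camera and the handle hides it from the scene camera. I'll locate it in the earlier top picture, where the neck ran down to crop (113,296), and combine that with the grasp pose.

```bash
python3 - <<'E'
from fit import *
for f in ('top0','top1'):
    z=np.load(f+'.npz'); C=[z[k] for k in ('K','D','R','t')]; im=z['im']; W=cloud(z['d'],*C); hsv=cv2.cvtColor(im,cv2.COLOR_BGR2HSV)
    m=np.zeros(im.shape[:2],bool); m[252:276,180:206]=1
    m&=(hsv[...,1]>110)
    ys,xs=np.nonzero(m)
    if f=='top1':
        for y,x in zip(ys,xs): print(x,y,np.round(W[y,x],3),hsv[y,x])
    # right-most pixel group = tip
    e=ray([[113/3.3+165-.35,296/3.3+180-.35]],.032,*C); print(f,'tip',e, 'rightmost',xs.max(), ys[xs>=xs.max()-1])
    for u,v in ((80/3.3+165-.35,103/3.3+180-.35),(82/3.3+165-.35,252/3.3+180-.35)): print(ray([[u,v]],.118,*C))
    print('pred tip from origin', np.array([.503,.316])+.085*np.array([-np.cos(.061),-np.sin(.061)]))
E
```

```text
top0 tip [[0.42028244 0.31307844 0.032     ]] rightmost 198 [269 269 270 270]
[[0.55760505 0.31680328 0.118     ]]
[[0.45050509 0.31122538 0.118     ]]
pred tip from origin [0.41815809 0.31081821]
189 262 [0.437 0.316 0.105] [ 20 126 245]
190 262 [0.437 0.313 0.107] [ 26 136 255]
191 262 [0.437 0.312 0.103] [ 20 141 245]
189 263 [0.435 0.316 0.104] [ 21 158 249]
190 263 [0.435 0.313 0.106] [ 27 171 255]
191 263 [0.435 0.312 0.103] [ 21 165 250]
189 264 [0.432 0.316 0.104] [ 21 151 248]
190 264 [0.432 0.313 0.106] [ 26 170 255]
191 264 [0.432 0.311 0.104] [ 21 168 248]
189 265 [ 0.432  0.35  -0.003] [ 18 137 232]
190 265 [0.43  0.313 0.107] [ 23 168 254]
191 265 [0.43  0.311 0.104] [ 21 171 243]
192 265 [0.432 0.341 0.001] [ 16 112 178]
190 266 [0.428 0.314 0.104] [ 22 158 246]
191 266 [0.428 0.312 0.103] [ 21 174 243]
192 266 [0.428 0.311 0.097] [ 18 138 198]
190 267 [0.425 0.315 0.099] [ 19 144 233]
191 267 [0.425 0.312 0.101] [ 22 170 247]
192 267 [0.425 0.31  0.098] [ 19 161 223]
190 268 [ 0.424  0.347 -0.002] [ 18 128 212]
191 268 [0.423 0.313 0.098] [ 22 170 249]
192 268 [0.423 
[... 231 characters left out ...]
 131]
195 269 [0.421 0.309 0.077] [ 17 116 119]
196 269 [0.421 0.31  0.066] [ 18 116 119]
197 269 [0.421 0.309 0.062] [ 17 116 119]
198 269 [0.421 0.309 0.053] [ 17 114 123]
191 270 [nan nan nan] [ 18 135 223]
192 270 [0.418 0.313 0.089] [ 20 158 241]
193 270 [0.418 0.31  0.09 ] [ 19 156 196]
194 270 [0.418 0.311 0.081] [ 17 127 142]
195 270 [0.418 0.311 0.073] [ 17 116 128]
196 270 [0.418 0.31  0.067] [ 17 117 129]
197 270 [0.418 0.309 0.06 ] [ 18 120 127]
198 270 [0.418 0.31  0.052] [ 17 119 129]
top1 tip [[0.42028244 0.31307844 0.032     ]] rightmost 198 [269 269 270 270]
[[0.55760505 0.31680328 0.118     ]]
[[0.45050509 0.31122538 0.118     ]]
pred tip from origin [0.41815809 0.31081821]
```

```bash
python3 -m handwheel '[0.013,-0.004,-0.15,0,0,0, 0.013,-0.004,-0.2,0,0,0, 0,0,-0.2,0,0,0, 0,0,-0.15,0,0,0, 0,0,-0.05,0,0,0]' | grep -E 'force|pos'
python3 -m handwheel '[0,0,-0.02,0,0,0, 0,0,0,0,0,0, 0,0,0,0,0,0, 0,0,0,0,0,0, 0,0,0,0,0,0]' | grep -E 'force|pos|open'
python3 go.py 0.5088 0.1207 0.0904 1.633
```

```text
eef_pos: [0.5065, 0.1225, 0.097]
contact_force: [-0.7, -0.3, -3.1]
finger_force: 79.0
eef_pos: [0.5111, 0.1218, 0.1005]
contact_force: [0.4, 0.2, -2.7]
opening: 0.292
finger_force: 79.0
t 22.68 pos [0.5111 0.1218 0.1005] yang 1.633 q6 -1.59 F [ 0.4  0.2 -2.7] op 0.292 ff 79.0
total [-0.0156 -0.0071 -0.0673 -0.0001  0.0022 -0.    ] per row [-0.0156 -0.0071 -0.0673 -0.0001  0.0022 -0.    ]
```

```bash
python3 -m handwheel '[0,0,-0.015,0,0,0, 0,0,-0.015,0,0,0, 0,0,-0.01,0,0,0, 0,0,0,0,0,0, 0,0,0,0,0,0]' | grep -E 'force|pos'
python3 -m handwheel '[0,0,-0.008,0,0,0, 0,0,0,0,0,0, 0,0,0,0,0,0]' | grep -E 'contact|pos'
python3 -m handwheel '[0,0,-0.005,0,0,0, 0,0,0,0,0,0, 0,0,0,0,0,0]' | grep -E 'contact|pos'
python3 -m handwheel '[0,0,-0.005,0,0,0, 0,0,0,0,0,0, 0,0,0,0,0,0]' | grep -E 'contact|pos'
```

```text
eef_pos: [0.5097, 0.1216, 0.0924]
contact_force: [-0.3, -0.2, -2.8]
finger_force: 79.0
eef_pos: [0.5098, 0.1216, 0.0914]
contact_force: [0.5, -0.5, -2.8]
eef_pos: [0.5098, 0.1216, 0.0907]
contact_force: [1.1, 0.1, -2.8]
eef_pos: [0.5098, 0.1216, 0.0899]
contact_force: [0.4, -0.6, -2.6]
```

```bash
python3 -m handwheel '[0,0,-0.004,0,0,0, 0,0,0,0,0,0, 0,0,0,0,0,0]' | grep -E 'contact|pos'
python3 -m handwheel '[0,0,-0.003,0,0,0, 0,0,0,0,0,0]' | grep -E 'contact|pos'
```

```text
eef_pos: [0.5098, 0.1216, 0.0893]
contact_force: [-0.5, 1.0, -2.6]
eef_pos: [0.51, 0.1216, 0.089]
contact_force: [-0.1, -0.6, -0.9]
```

```bash
python3 -m handwheel '[0,0,-0.003,0,0,0, 0,0,0,0,0,0]' | grep -E 'contact|pos'
python3 -m handwheel '[0,0,-0.003,0,0,0, 0,0,0,0,0,0]' | grep -E 'contact|pos'
```

```text
eef_pos: [0.5101, 0.1216, 0.0887]
contact_force: [-0.5, -0.6, -1.9]
eef_pos: [0.5102, 0.1216, 0.0885]
contact_force: [0.2, 0.1, 0.8]
```

```bash
python3 -m handwheel '[0,0,0.008,0,0,0, 0,0,0.004,0,0,0, 0.01,0.002,0,0,0,0, 0.012,0.0025,0,0,0,0, 0.01,0.002,0,0,0,0]' | grep -E 'contact|pos'
python3 -m handwheel '[0,0,0,0,0,0, 0,0,0,0,0,0]' | grep -E 'contact|pos'
python3 -m handwheel '[0.004,0.001,0,0,0,0, 0,0,0,0,0,0]' | grep -E 'contact|pos'
python3 -m handwheel '[0.004,0.001,0,0,0,0, 0,0,0,0,0,0]' | grep -E 'contact|pos'
```

```text
eef_pos: [0.5147, 0.1226, 0.0896]
contact_force: [-0.1, 0.8, -2.9]
eef_pos: [0.5147, 0.1226, 0.0897]
contact_force: [0.3, -0.5, -2.2]
eef_pos: [0.5153, 0.1227, 0.0898]
contact_force: [0.5, -0.5, -3.4]
eef_pos: [0.5159, 0.1229, 0.0898]
contact_force: [-0.0, 0.2, -2.2]
```

```bash
python3 -m handwheel '[0.004,0.001,0,0,0,0, 0,0,0,0,0,0]' | grep -E 'contact|pos'
python3 -m handwheel '[0.004,0.001,0,0,0,0, 0,0,0,0,0,0]' | grep -E 'contact|pos'
```

```text
eef_pos: [0.5166, 0.1231, 0.0899]
contact_force: [0.9, -0.0, -2.3]
eef_pos: [0.5172, 0.1232, 0.0899]
contact_force: [0.7, 0.7, -2.3]
```

```bash
python3 -m handwheel '[0.004,0.001,0,0,0,0, 0,0,0,0,0,0]' | grep -E 'contact|pos'
python3 -m handwheel '[0.004,0.001,0,0,0,0, 0,0,0,0,0,0]' | grep -E 'contact|pos'
```

```text
eef_pos: [0.5177, 0.1234, 0.0898]
contact_force: [0.3, 0.5, -2.4]
eef_pos: [0.518, 0.1234, 0.0897]
contact_force: [0.2, 0.1, -1.7]
```

```bash
python3 -m handwheel '[0.004,0.001,0,0,0,0, 0,0,0,0,0,0]' | grep -E 'contact|pos'
```

```text
eef_pos: [0.5182, 0.1235, 0.0894]
contact_force: [-2.1, -1.6, -2.4]
```

```bash
python3 -m handwheel '[0.003,0.0007,0,0,0,0, 0,0,0,0,0,0]' | grep -E 'contact|pos'; python3 go.py 0.51 0.12 0.09 1.633
```

```text
eef_pos: [0.5184, 0.1236, 0.0893]
contact_force: [-2.8, -0.6, -2.5]
t 26.52 pos [0.5184 0.1236 0.0893] yang 1.6333 q6 -1.59 F [-2.8 -0.6 -2.5] op 0.296 ff 79.0
total [-0.0558 -0.024   0.0045  0.0004 -0.0018 -0.0002] per row [-0.0558 -0.024   0.0045  0.0004 -0.0018 -0.0002]
```

```bash
cat > wp.py <<'E'
from h import *
s=ctrl.get_state(); tip=s['eef_pos']+[-.0874,-.0054,-.0769]; p=np.array([.4925,-.0178]); d=tip[:2]-p; c,sn=np.cos(.209),np.sin(.209)
print('t %.2f wp mm x %.1f y %.1f z %.1f'%(s['time'],1e3*(c*d[0]+sn*d[1]),1e3*(-sn*d[0]+c*d[1]),1e3*tip[2]-12),'F',np.round(s['contact_force'],1),'op',s['opening'].round(3))
E
python3 -m handwheel '[-0.008,0.002,0,0,0,0, -0.007,0.005,0,0,0,0, 0,0,0,0,0,0, 0,0,0,0,0,0, 0,0,0,0,0,0]' | grep -E 'contact|pos'; python3 wp.py
```

```text
eef_pos: [0.5174, 0.125, 0.09]
contact_force: [-0.3, 0.0, -2.5]Traceback (most recent call last):
  File "wp.py", line 3, in <module>
    print('t %.2f wp mm x %.1f y %.1f z %.1f'%(s['time'],1e3*(c*d[0]+sn*d[1]),1e3*(-sn*d[0]+c*d[1]),1e3*tip[2]-12),'F',np.round(s['contact_force'],1),'op',s['opening'].round(3))
                                                                                                                                                           ^^^^^^^^^^^^^^^^^^
AttributeError: 'float' object has no attribute 'round'
```

```bash
sed -i "s/s\['opening'\].round(3)/s['opening']/" wp.py
python3 -m handwheel '[-0.003,-0.0006,0,0,0,0, 0,0,0,0,0,0]' >/dev/null; python3 wp.py
python3 -m handwheel '[0.0017,-0.008,0,0,0,0, 0.0017,-0.008,0,0,0,0, 0.0017,-0.008,0,0,0,0, 0.0017,-0.008,0,0,0,0, 0.0017,-0.008,0,0,0,0]' >/dev/null; python3 wp.py
python3 -m handwheel '[0.0017,-0.008,0,0,0,0, 0.0017,-0.008,0,0,0,0, 0.0017,-0.008,0,0,0,0, 0.0017,-0.008,0,0,0,0, 0.0017,-0.008,0,0,0,0]' >/dev/null; python3 wp.py
python3 -m handwheel '[0.0017,-0.008,0,0,0,0, 0.0017,-0.008,0,0,0,0, 0.0017,-0.008,0,0,0,0, 0.0017,-0.008,0,0,0,0, 0.0017,-0.008,0,0,0,0]' >/dev/null; python3 wp.py
python3 -m handwheel '[0.0017,-0.008,0,0,0,0, 0.0017,-0.008,0,0,0,0, 0.0017,-0.008,0,0,0,0, 0.0017,-0.008,0,0,0,0, 0.0017,-0.008,0,0,0,0]' >/dev/null; python3 wp.py
```

```text
t 27.10 wp mm x -32.8 y 147.3 z 1.3 F [-0.4 -0.7 -2.4] op 0.2887127478381279
t 27.52 wp mm x -33.4 y 140.9 z 1.0 F [ 0.1 -0.1 -2.5] op 0.29033148122062646
t 27.93 wp mm x -33.4 y 134.8 z 0.9 F [ 0.6  0.4 -2.6] op 0.29177184179088106
t 28.35 wp mm x -33.4 y 128.7 z 0.9 F [ 0.7 -0.  -2.6] op 0.2904485524221613
t 28.77 wp mm x -33.5 y 122.6 z 0.9 F [ 0.1 -0.1 -2.3] op 0.2887805438412972
```

```bash
python3 -m handwheel '[0.0018,-0.008,0,0,0,0, 0.0018,-0.008,0,0,0,0, 0.0018,-0.008,0,0,0,0, 0.0018,-0.008,0,0,0,0, 0.0018,-0.008,0,0,0,0]' >/dev/null; python3 wp.py
python3 -m handwheel '[0.0018,-0.008,0,0,0,0, 0.0018,-0.008,0,0,0,0, 0.0018,-0.008,0,0,0,0, 0.0018,-0.008,0,0,0,0, 0.0018,-0.008,0,0,0,0]' >/dev/null; python3 wp.py
python3 -m handwheel '[0.0018,-0.008,0,0,0,0, 0.0018,-0.008,0,0,0,0, 0.0018,-0.008,0,0,0,0, 0.0018,-0.008,0,0,0,0, 0.0018,-0.008,0,0,0,0]' >/dev/null; python3 wp.py
python3 -m handwheel '[0.0018,-0.008,0,0,0,0, 0.0018,-0.008,0,0,0,0, 0.0018,-0.008,0,0,0,0, 0.0018,-0.008,0,0,0,0, 0.0018,-0.008,0,0,0,0]' >/dev/null; python3 wp.py
python3 -m handwheel '[0.0018,-0.008,0,0,0,0, 0.0018,-0.008,0,0,0,0, 0.0018,-0.008,0,0,0,0, 0.0018,-0.008,0,0,0,0, 0.0018,-0.008,0,0,0,0]' >/dev/null; python3 wp.py
python3 -m handwheel '[0.0018,-0.008,0,0,0,0, 0.0018,-0.008,0,0,0,0, 0.0018,-0.008,0,0,0,0, 0.0018,-0.008,0,0,0,0, 0.0018,-0.008,0,0,0,0]' >/dev/null; python3 wp.py
python3 -m handwheel '[0.0018,-0.008,0,0,0,0, 0.0018,-0.008,0,0,0,0, 0.0018,-0.008,0,0,0,0, 0.0018,-0.008,0,0,0,0, 0.0018,-0.008,0,0,0,0]' >/dev/null; python3 wp.py
python3 -m handwheel '[0.0018,-0.008,0,0,0,0, 0.0018,-0.008,0,0,0,0, 0.0018,-0.008,0,0,0,0, 0.0018,-0.008,0,0,0,0, 0.0018,-0.008,0,0,0,0]' >/dev/null; python3 wp.py
```

```text
t 29.18 wp mm x -33.4 y 116.4 z 0.9 F [-0.6 -0.4 -3.4] op 0.29231787407642396
t 29.60 wp mm x -33.3 y 110.3 z 0.9 F [-0.2 -0.3 -1.6] op 0.2892544057406259
t 30.02 wp mm x -33.2 y 104.1 z 0.9 F [ 0.3  0.3 -2.7] op 0.2899342132685876
t 30.43 wp mm x -33.1 y 98.0 z 0.9 F [-0.5  0.2 -3.4] op 0.28793203135774925
t 30.85 wp mm x -33.1 y 91.8 z 0.9 F [ 0.8 -0.7 -2.4] op 0.2906794632386738
t 31.27 wp mm x -33.0 y 85.7 z 0.9 F [-0.2 -0.8 -1.8] op 0.28795551426080834
t 31.68 wp mm x -32.9 y 79.5 z 0.9 F [-0.6  0.4 -2.5] op 0.28761426659118916
t 32.10 wp mm x -32.8 y 73.4 z 0.9 F [-0.5  0.4 -2.3] op 0.29377344402452005
```

```bash
python3 -m handwheel '[0.0018,-0.008,0,0,0,0, 0.0018,-0.008,0,0,0,0, 0.0018,-0.008,0,0,0,0, 0.0018,-0.008,0,0,0,0, 0.0018,-0.008,0,0,0,0]' >/dev/null; python3 wp.py
python3 -m handwheel '[0.0018,-0.008,0,0,0,0, 0.0018,-0.008,0,0,0,0, 0.0018,-0.008,0,0,0,0, 0.0018,-0.008,0,0,0,0, 0.0018,-0.008,0,0,0,0]' >/dev/null; python3 wp.py
python3 -m handwheel '[0.0018,-0.008,0,0,0,0, 0.0018,-0.008,0,0,0,0, 0.0018,-0.008,0,0,0,0, 0.0018,-0.008,0,0,0,0, 0.0018,-0.008,0,0,0,0]' >/dev/null; python3 wp.py
python3 -m handwheel '[0.0018,-0.008,0,0,0,0, 0.0018,-0.008,0,0,0,0, 0.0018,-0.008,0,0,0,0, 0.0018,-0.008,0,0,0,0, 0.0018,-0.008,0,0,0,0]' >/dev/null; python3 wp.py
python3 -m handwheel '[0.0018,-0.008,0,0,0,0, 0.0018,-0.008,0,0,0,0, 0.0018,-0.008,0,0,0,0, 0.0018,-0.008,0,0,0,0, 0.0018,-0.008,0,0,0,0]' >/dev/null; python3 wp.py
python3 -m handwheel '[0.0018,-0.008,0,0,0,0, 0.0018,-0.008,0,0,0,0, 0.0018,-0.008,0,0,0,0, 0.0018,-0.008,0,0,0,0, 0.0018,-0.008,0,0,0,0]' >/dev/null; python3 wp.py
```

```text
t 32.52 wp mm x -32.8 y 67.2 z 0.9 F [-0.   0.2 -2.4] op 0.29069874802716555
t 32.93 wp mm x -32.7 y 61.1 z 0.9 F [ 0.  -0.2 -2. ] op 0.28835472830923065
t 33.35 wp mm x -32.6 y 54.9 z 1.0 F [-0.2 -0.1 -2.5] op 0.2933394783107886
t 33.77 wp mm x -32.6 y 48.8 z 0.9 F [-0.3 -0.1 -1.6] op 0.2905659078021201
t 34.18 wp mm x -32.5 y 42.7 z 0.9 F [-0.2  0.3 -2.5] op 0.2878452376593046
t 34.60 wp mm x -32.5 y 36.5 z 0.8 F [ 0.7  0.1 -2.5] op 0.29178338330800363
```

```bash
python3 -m handwheel '[0.0019,-0.008,0,0,0,0, 0.0019,-0.008,0,0,0,0, 0.0019,-0.008,0,0,0,0, 0.0019,-0.008,0,0,0,0, 0.0019,-0.008,0,0,0,0]' >/dev/null; python3 wp.py
python3 -m handwheel '[0.0019,-0.008,0,0,0,0, 0.0019,-0.008,0,0,0,0, 0.0019,-0.008,0,0,0,0, 0.0019,-0.008,0,0,0,0, 0.0019,-0.008,0,0,0,0]' >/dev/null; python3 wp.py
python3 -m handwheel '[0.0019,-0.008,0,0,0,0, 0.0019,-0.008,0,0,0,0, 0.0019,-0.008,0,0,0,0, 0.0019,-0.008,0,0,0,0, 0.0019,-0.008,0,0,0,0]' >/dev/null; python3 wp.py
python3 -m handwheel '[0.0019,-0.008,0,0,0,0, 0.0019,-0.008,0,0,0,0, 0.0019,-0.008,0,0,0,0, 0.0019,-0.008,0,0,0,0, 0.0019,-0.008,0,0,0,0]' >/dev/null; python3 wp.py
python3 -m handwheel '[0.0018,-0.008,0,0,0,0, 0.0018,-0.008,0,0,0,0, 0.0018,-0.008,0,0,0,0, 0.0018,-0.008,0,0,0,0, 0.0018,-0.008,0,0,0,0]' >/dev/null; python3 wp.py
```

```text
t 35.02 wp mm x -32.4 y 30.4 z 0.8 F [-0.9  0.3 -2.7] op 0.290833741457256
t 35.43 wp mm x -32.3 y 24.3 z 0.8 F [-1.7 -0.4 -1.2] op 0.2872218057403507
t 35.85 wp mm x -32.2 y 18.2 z 0.7 F [-3.   1.5 -2.8] op 0.287788804382359
t 36.27 wp mm x -32.1 y 12.0 z 0.7 F [-3.2  0.9 -2.9] op 0.29033981221240224
t 36.68 wp mm x -32.0 y 5.9 z 0.7 F [-3.9  1.9 -3.4] op 0.288696949624205
```

```bash
python3 -m handwheel '[0.0014,-0.008,0,0,0,0, 0.0014,-0.008,0,0,0,0, 0.0014,-0.008,0,0,0,0, 0.0014,-0.008,0,0,0,0, 0.0014,-0.008,0,0,0,0]' >/dev/null; python3 wp.py
python3 -m handwheel '[0.0014,-0.008,0,0,0,0, 0.0014,-0.008,0,0,0,0, 0.0014,-0.008,0,0,0,0, 0.0014,-0.008,0,0,0,0, 0.0014,-0.008,0,0,0,0]' >/dev/null; python3 wp.py
python3 -m handwheel '[0.0015,-0.008,0,0,0,0, 0.0015,-0.008,0,0,0,0, 0.0015,-0.008,0,0,0,0, 0.0015,-0.008,0,0,0,0, 0.0015,-0.008,0,0,0,0]' >/dev/null; python3 wp.py
python3 -m handwheel '[0.0017,-0.008,0,0,0,0, 0.0017,-0.008,0,0,0,0, 0.0017,-0.008,0,0,0,0, 0.0017,-0.008,0,0,0,0, 0.0017,-0.008,0,0,0,0]' >/dev/null; python3 wp.py
```

```text
t 37.10 wp mm x -32.1 y -0.3 z 0.8 F [-4.5  1.1 -3.2] op 0.2905618167275211
t 37.52 wp mm x -32.1 y -6.5 z 0.9 F [-4.2  1.9 -2.3] op 0.29156108065489744
t 37.93 wp mm x -32.2 y -12.7 z 1.0 F [-4.2  1.4 -2.9] op 0.2898527343670726
t 38.35 wp mm x -32.2 y -18.8 z 1.0 F [-3.   1.1 -2. ] op 0.2918117100009659
```

```bash
python3 -m handwheel '[0.0015,-0.008,0,0,0,0, 0.0015,-0.008,0,0,0,0, 0.0015,-0.008,0,0,0,0, 0.0015,-0.008,0,0,0,0, 0.0015,-0.008,0,0,0,0]' >/dev/null; python3 wp.py
python3 -m handwheel '[0.0015,-0.008,0,0,0,0, 0.0015,-0.008,0,0,0,0, 0.0015,-0.008,0,0,0,0, 0.0015,-0.008,0,0,0,0, 0.0015,-0.008,0,0,0,0]' >/dev/null; python3 wp.py
python3 -m handwheel '[0.0016,-0.008,0,0,0,0, 0.0016,-0.008,0,0,0,0, 0.0016,-0.008,0,0,0,0, 0.0016,-0.008,0,0,0,0, 0.0016,-0.008,0,0,0,0]' >/dev/null; python3 wp.py
python3 -m handwheel '[0.0016,-0.008,0,0,0,0, 0.0016,-0.008,0,0,0,0, 0.0016,-0.008,0,0,0,0, 0.0016,-0.008,0,0,0,0, 0.0016,-0.008,0,0,0,0]' >/dev/null; python3 wp.py
python3 -m handwheel '[0.0016,-0.008,0,0,0,0, 0.0016,-0.008,0,0,0,0, 0.0016,-0.008,0,0,0,0, 0.0016,-0.008,0,0,0,0, 0.0016,-0.008,0,0,0,0]' >/dev/null; python3 wp.py
```

```text
t 38.77 wp mm x -32.2 y -25.0 z 1.0 F [-2.4  1.2 -2.5] op 0.2918289026913211
t 39.18 wp mm x -32.3 y -31.1 z 1.1 F [-2.6  0.1 -2.3] op 0.29007298708452
t 39.60 wp mm x -32.4 y -37.2 z 1.1 F [-2.   0.3 -2.3] op 0.28495214946629155
t 40.02 wp mm x -32.5 y -43.3 z 1.1 F [-1.3  0.5 -2.3] op 0.2909152681003371
t 40.43 wp mm x -32.6 y -49.4 z 1.1 F [-0.4  0.8 -2.6] op 0.2881015045454921
```

```bash
python3 -m handwheel '[0.0015,-0.008,0,0,0,0, 0.0015,-0.008,0,0,0,0, 0.0015,-0.008,0,0,0,0, 0.0015,-0.008,0,0,0,0, 0.0015,-0.008,0,0,0,0]' >/dev/null; python3 wp.py
python3 -m handwheel '[0.0029,-0.0077,0,0,0,0, 0.0052,-0.0064,0,0,0,0, 0.0069,-0.0045,0,0,0,0, 0.0079,-0.0021,0,0,0,0, 0.0082,0.0004,0,0,0,0]' >/dev/null; python3 wp.py
python3 -m handwheel '[0.008,0.0018,0,0,0,0, 0.008,0.0018,0,0,0,0, 0.008,0.0018,0,0,0,0, 0.008,0.0018,0,0,0,0, 0.008,0.0018,0,0,0,0]' >/dev/null; python3 wp.py
python3 -m handwheel '[0.008,0.0019,0,0,0,0, 0.008,0.0019,0,0,0,0, 0.008,0.0019,0,0,0,0, 0.008,0.0019,0,0,0,0, 0.008,0.0019,0,0,0,0]' >/dev/null; python3 wp.py
```

```text
t 40.85 wp mm x -32.8 y -55.5 z 1.0 F [-0.1 -0.4 -2.5] op 0.290347665631897
t 41.27 wp mm x -28.8 y -59.3 z 0.9 F [-0.   0.5 -2.9] op 0.29009407227676703
t 41.68 wp mm x -22.7 y -59.1 z 0.9 F [-0.2  0.7 -2. ] op 0.2878370749607917
t 42.10 wp mm x -16.6 y -59.0 z 0.9 F [-0.5 -0.1 -3.2] op 0.29245459391897916
```

```bash
python3 -m handwheel '[0.008,0.0022,0,0,0,0, 0.008,0.0022,0,0,0,0, 0.008,0.0022,0,0,0,0, 0.008,0.0022,0,0,0,0, 0.008,0.0022,0,0,0,0]' >/dev/null; python3 wp.py
python3 -m handwheel '[0.008,0.0022,0,0,0,0, 0.008,0.0022,0,0,0,0, 0.008,0.0022,0,0,0,0, 0.008,0.0022,0,0,0,0, 0.008,0.0022,0,0,0,0]' >/dev/null; python3 wp.py
python3 -m handwheel '[0.008,0.0021,0,0,0,0, 0.008,0.0021,0,0,0,0, 0.008,0.0021,0,0,0,0, 0.008,0.0021,0,0,0,0, 0.008,0.0021,0,0,0,0]' >/dev/null; python3 wp.py
```

```text
t 42.52 wp mm x -10.3 y -58.6 z 0.9 F [ 0.8 -0.3 -2.2] op 0.29003773359521684
t 42.93 wp mm x -4.1 y -58.2 z 0.9 F [-0.6 -0.7 -2.6] op 0.2872974269762809
t 43.35 wp mm x 2.1 y -57.9 z 0.9 F [ 0.   0.6 -3.2] op 0.284718566831681
```

```bash
python3 -m handwheel '[0.008,0.0021,0,0,0,0, 0.008,0.0021,0,0,0,0, 0.008,0.0021,0,0,0,0, 0.008,0.0021,0,0,0,0, 0.008,0.0021,0,0,0,0]' >/dev/null; python3 wp.py
python3 -m handwheel '[0.008,0.0021,0,0,0,0, 0.008,0.0021,0,0,0,0, 0.008,0.0021,0,0,0,0, 0.008,0.0021,0,0,0,0, 0.008,0.0021,0,0,0,0]' >/dev/null; python3 wp.py
```

```text
t 43.77 wp mm x 8.3 y -57.6 z 0.9 F [ 0.3  0.4 -1.6] op 0.28645893240044706
t 44.18 wp mm x 14.4 y -57.4 z 0.9 F [ 0.1  0.5 -3.3] op 0.29048066620234325
```

```bash
python3 -m handwheel '[0.008,0.0022,0,0,0,0, 0.008,0.0022,0,0,0,0, 0.008,0.0022,0,0,0,0, 0.008,0.0022,0,0,0,0, 0.008,0.0022,0,0,0,0]' >/dev/null; python3 wp.py
python3 -m handwheel '[0.008,0.0022,0,0,0,0, 0.008,0.0022,0,0,0,0, 0.008,0.0022,0,0,0,0, 0.008,0.0022,0,0,0,0, 0.008,0.0022,0,0,0,0]' >/dev/null; python3 wp.py
```

```text
t 44.60 wp mm x 20.6 y -57.1 z 0.9 F [-0.8 -1.  -2.2] op 0.29108775598995196
t 45.02 wp mm x 26.7 y -56.9 z 0.9 F [-0.5 -1.3 -2.5] op 0.2903853440008275
```

```bash
python3 -m handwheel '[0.008,0.0019,0,0,0,0, 0.008,0.0019,0,0,0,0, 0.008,0.0019,0,0,0,0, 0.008,0.0019,0,0,0,0, 0.008,0.0019,0,0,0,0]' >/dev/null; python3 wp.py
python3 -m handwheel '[0.008,0.0017,0,0,0,0, 0.008,0.0017,0,0,0,0, 0.008,0.0017,0,0,0,0, 0.008,0.0017,0,0,0,0, 0.008,0.0017,0,0,0,0]' >/dev/null; python3 wp.py
```

```text
t 45.43 wp mm x 32.9 y -56.7 z 0.9 F [-1.4 -2.5 -3.3] op 0.2886480351859347
t 45.85 wp mm x 39.1 y -56.6 z 0.9 F [-0.9 -3.9 -4.1] op 0.28555754074787054
```

```bash
python3 -m handwheel '[0.008,0.0013,0,0,0,0, 0.008,0.0013,0,0,0,0, 0.008,0.0013,0,0,0,0, 0.008,0.0014,0,0,0,0, 0.008,0.0014,0,0,0,0]' >/dev/null; python3 wp.py
python3 -m handwheel '[0.008,0.0016,0,0,0,0, 0.008,0.0016,0,0,0,0, 0.008,0.0016,0,0,0,0, 0.008,0.0016,0,0,0,0, 0.008,0.0016,0,0,0,0]' >/dev/null; python3 wp.py
python3 -m handwheel '[0.008,0.0016,0,0,0,0, 0.008,0.0016,0,0,0,0, 0.008,0.0016,0,0,0,0, 0.008,0.0016,0,0,0,0, 0.008,0.0016,0,0,0,0]' >/dev/null; python3 wp.py
python3 -m handwheel '[0.008,0.0017,0,0,0,0, 0.008,0.0017,0,0,0,0, 0.008,0.0017,0,0,0,0, 0.008,0.0017,0,0,0,0, 0,0,0,0,0,0]' >/dev/null; python3 wp.py
```

```text
t 46.27 wp mm x 45.3 y -56.7 z 0.9 F [-0.6 -2.5 -2.2] op 0.2889878671672398
t 46.68 wp mm x 51.4 y -56.8 z 0.9 F [-0.8 -3.2 -2.7] op 0.28936415262377113
t 47.10 wp mm x 57.5 y -56.8 z 1.0 F [-1.4 -3.2 -2.2] op 0.2910214281119632
t 47.52 wp mm x 62.7 y -56.8 z 1.0 F [-0.1 -2.6 -3. ] op 0.28871708098926635
```

```bash
python3 -m handwheel '[0.002,-0.01,0,0,0,0, 0.002,-0.01,0,0,0,0, 0,-0.01,0.02,0,0,0, 0,0,0.1,0,0,0, 0,0,0.2,0,0,0]' | grep -E 'contact|pos'
python3 -m handwheel '[0,0,0.2,0,0,0, 0,0,0.2,0,0,0, 0,0,0.08,0,0,0, 0,0,0,0,0,0, 0,0,0,0,0,0]' | grep -E 'contact|pos'
python3 go.py 0.5069 0.3183 0.21 1.633 16
```

```text
eef_pos: [0.6503, -0.0588, 0.1343]
contact_force: [-0.8, 0.8, -3.4]
eef_pos: [0.6533, -0.0595, 0.2105]
contact_force: [-0.4, 0.4, -2.5]
t 48.35 pos [ 0.6533 -0.0595  0.2105] yang 1.6327 q6 -1.88 F [-0.4  0.4 -2.5] op 0.293 ff 79.2
total [-9.7620e-01  2.5187e+00 -3.7000e-03  1.0000e-04  1.0000e-03  2.0000e-04] per row [-6.100e-02  1.574e-01 -2.000e-04  0.000e+00  1.000e-04  0.000e+00]
```

```bash
python3 -m handwheel '[-0.061,0.1574,0,0,0,0, -0.061,0.1574,0,0,0,0, -0.061,0.1574,0,0,0,0, -0.061,0.1574,0,0,0,0, -0.061,0.1574,0,0,0,0]' | grep pos
python3 -m handwheel '[-0.061,0.1574,0,0,0,0, -0.061,0.1574,0,0,0,0, -0.061,0.1574,0,0,0,0, -0.061,0.1574,0,0,0,0, -0.061,0.1574,0,0,0,0]' | grep pos
python3 -m handwheel '[-0.061,0.1574,0,0,0,0, -0.061,0.1574,0,0,0,0, -0.061,0.1574,0,0,0,0, -0.061,0.1574,0,0,0,0, -0.061,0.1574,0,0,0,0]' | grep pos
python3 -m handwheel '[-0.061,0.1574,0,0,0,0, 0,0,0,0,0,0, 0,0,0,0,0,0, 0,0,0,0,0,0, 0,0,0,0,0,0]' | grep pos
python3 go.py 0.5069 0.3183 0.125 1.633
```

```text
eef_pos: [0.6051, 0.0595, 0.206]
eef_pos: [0.5594, 0.1774, 0.2062]
eef_pos: [0.5137, 0.295, 0.2062]
eef_pos: [0.5066, 0.3171, 0.2083]
t 50.02 pos [0.5066 0.3171 0.2083] yang 1.6319 q6 -1.24 F [ 0.3  0.3 -2.8] op 0.289 ff 79.3
total [ 0.0023  0.0079 -0.555   0.0008 -0.0015  0.0007] per row [ 0.0023  0.0079 -0.555   0.0008 -0.0015  0.0007]
```

```bash
python3 -m handwheel '[0.002,0.005,-0.15,0,0,0, 0,0,-0.2,0,0,0, 0,0,-0.13,0,0,0, 0,0,-0.06,0,0,0, 0,0,0,0,0,0]' | grep -E 'contact|pos'
python3 -m handwheel '[0,0,0,0,0,0, 0,0,0,0,0,0, 0,0,0,0,0,0]' | grep -E 'contact|pos'
python3 go.py 0.5069 0.3183 0.1094 1.633
```

```text
eef_pos: [0.5056, 0.3172, 0.1255]
contact_force: [0.3, -0.2, -3.2]
eef_pos: [0.5085, 0.3193, 0.1311]
contact_force: [0.6, 0.2, -2.2]
t 50.68 pos [0.5085 0.3193 0.1311] yang 1.6325 q6 -1.24 F [ 0.6  0.2 -2.2] op 0.289 ff 79.3
total [-0.0109 -0.0064 -0.1443 -0.0009  0.0023  0.0003] per row [-0.0109 -0.0064 -0.1443 -0.0009  0.0023  0.0003]
```

```bash
python3 -m handwheel '[0,0,-0.03,0,0,0, 0,0,-0.03,0,0,0, 0,0,-0.02,0,0,0, 0,0,0,0,0,0, 0,0,0,0,0,0]' | grep -E 'contact|pos'
python3 -m handwheel '[0,0,-0.01,0,0,0, 0,0,0,0,0,0, 0,0,0,0,0,0, 0,0,0,0,0,0]' | grep -E 'contact|pos'
python3 go.py 0.5069 0.3183 0.1094 1.633
```

```text
eef_pos: [0.5068, 0.3188, 0.1163]
contact_force: [-0.0, -0.4, -2.1]
eef_pos: [0.5072, 0.3189, 0.1154]
contact_force: [0.7, 0.1, -3.1]
t 51.43 pos [0.5072 0.3189 0.1154] yang 1.6328 q6 -1.24 F [ 0.7  0.1 -3.1] op 0.292 ff 79.3
total [-0.002  -0.0042 -0.0403 -0.      0.0001  0.0001] per row [-0.002  -0.0042 -0.0403 -0.      0.0001  0.0001]
```

```bash
python3 -m handwheel '[-0.001,-0.002,-0.015,0,0,0, 0,0,-0.01,0,0,0, 0,0,0,0,0,0, 0,0,0,0,0,0, 0,0,0,0,0,0]' | grep -E 'contact|pos'
python3 -m handwheel '[0,0,-0.007,0,0,0, 0,0,0,0,0,0, 0,0,0,0,0,0]' | grep -E 'contact|pos'
python3 -m handwheel '[0,0,-0.006,0,0,0, 0,0,0,0,0,0, 0,0,0,0,0,0]' | grep -E 'contact|pos'
```

```text
eef_pos: [0.5069, 0.3186, 0.1115]
contact_force: [0.3, -0.2, -2.7]
eef_pos: [0.5069, 0.3186, 0.1105]
contact_force: [0.2, 0.7, -1.7]
eef_pos: [0.507, 0.3186, 0.1096]
contact_force: [0.3, 0.2, -3.4]
```

```bash
python3 -m handwheel '[0,0,-0.004,0,0,0, 0,0,0,0,0,0, 0,0,0,0,0,0]' | grep -E 'contact|pos'
python3 -m handwheel '[0,0,-0.004,0,0,0, 0,0,0,0,0,0, 0,0,0,0,0,0]' | grep -E 'contact|pos'
```

```text
eef_pos: [0.5071, 0.3186, 0.1095]
contact_force: [-0.7, -0.6, 0.2]
eef_pos: [0.5071, 0.3187, 0.1094]
contact_force: [-4.1, -0.5, 5.4]
```

```bash
python3 -m handwheel '[0,0,0,0,0,0, 0,0,0,0,0,0, 0,0,0,0,0,0, 0,0,0,0,0,0]' 0.6 | grep -E 'contact|pos|open|finger'
python3 -m handwheel '[0,0,0.03,0,0,0, 0,0,0.1,0,0,0, 0,0,0.2,0,0,0, 0,0,0.2,0,0,0, 0,0,0.2,0,0,0]' | grep -E 'force|pos'
python3 -m handwheel '[0,-0.1,0.1,0,0,0, 0,-0.2,0,0,0,0, 0,-0.2,0,0,0,0, 0,-0.2,0,0,0,0, 0,-0.2,0,0,0,0]' | grep pos
python3 -m handwheel '[0,-0.2,0,0,0,0, 0,-0.2,0,0,0,0, 0,-0.1,0,0,0,0, 0,0,0,0,0,0, 0,0,0,0,0,0]' | grep pos
python3 look.py top top3.png; python3 look.py scene scene3.png
python3 - <<'E'
from fit import *
a=cam('top'); C=a[2:]; W=cloud(a[1],*C); X,Y,Z=[W[...,i] for i in range(3)]
hd=max(comps((X>.38)&(X<.6)&(Y>.25)&(Y<.4)&(Z>.111),15),key=lambda c:c.sum()); print('handle',fit(ray(cont(hd),.118,*C),(-.055,.055,-.013,.013),[.5,.317,.05]),np.nanmedian(Z[hd]))
E
```

```text
eef_pos: [0.5071, 0.3186, 0.1082]
contact_force: [0.8, 0.5, 0.1]
opening: 0.6
finger_force: 0.0
eef_pos: [0.5067, 0.3185, 0.2189]
contact_force: [0.1, 0.2, 0.5]
finger_force: 0.0
eef_pos: [0.5068, 0.1825, 0.2334]
eef_pos: [0.5071, 0.1081, 0.2333]
onrack (array([ 0.5691, -0.3071]), array([0.0315, 0.1806]), 1.4619) 0.1002 931
onrack (array([ 0.4085, -0.327 ]), array([0.0307, 0.1807]), 1.4041) 0.1004 985
high (array([0.5101, 0.0496]), array([0.0196, 0.0273]), -0.0085) 0.3187 147
onlap (array([ 0.6093, -0.3548]), array([0.0174, 0.0872]), -0.2728) 0.0566 81
onrack (array([ 0.4085, -0.3248]), array([0.0354, 0.183 ]), 1.4122) 0.1019 486
onrack (array([ 0.5692, -0.3053]), array([0.0351, 0.1822]), 1.4656) 0.1017 621
high (array([0.5184, 0.0954]), array([0.0526, 0.1089]), 1.56) 0.3054 1125
handle (array([0.5023, 0.3155, 0.0673]), np.float64(0.0010674374555241955)) 0.11766404720290007
```

View pics/top3.png

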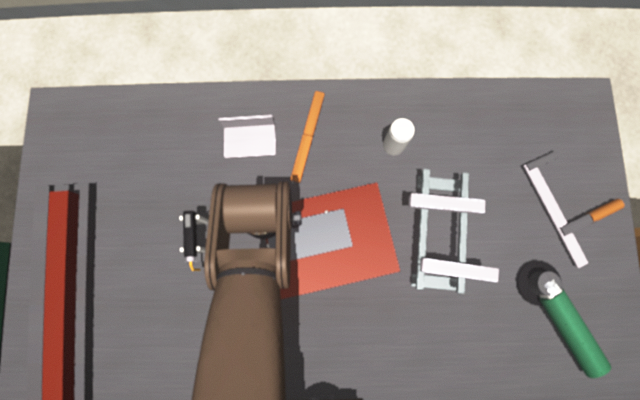

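View pics/scene3.png

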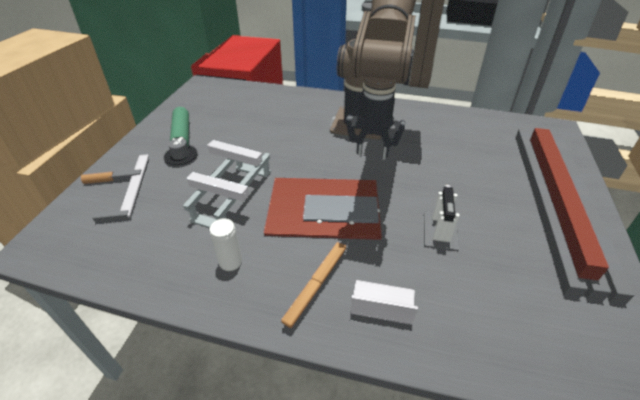

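The probe lies back in both notches at about (190,235). The near tube was knocked aside and now sits off-centre at about (460,270), world (0.4085,-0.327), so I'll re-grasp and re-centre it.

```bash
python3 -m handwheel '[-0.0365,-0.161,0,0,0,-0.0637, -0.0365,-0.161,0,0,0,-0.0637, -0.0365,-0.161,0,0,0,-0.0637, -0.0365,-0.161,0,0,0,-0.0637, -0.0365,-0.161,0,0,0,-0.0637]' | grep pos
python3 -m handwheel '[-0.0365,-0.161,0,0,0,-0.0637, -0.0365,-0.161,0,0,0,-0.0637, -0.0365,-0.161,0,0,0,-0.0637, -0.0365,-0.161,0,0,0,-0.0637, -0.0365,-0.161,0,0,0,-0.0637]' | grep pos
python3 -m handwheel '[-0.0365,-0.161,0,0,0,-0.0637, -0.0365,-0.161,0,0,0,-0.0637, -0.0365,-0.161,0,0,0,-0.0637, -0.0365,-0.161,0,0,0,-0.0637, -0.0365,-0.161,0,0,0,-0.0637]' | grep pos
python3 -m handwheel '[-0.0365,-0.161,0,0,0,-0.0637, -0.0365,-0.161,0,0,0,-0.0637, -0.0365,-0.161,0,0,0,-0.0637, 0,0,0,0,0,0, 0,0,0,0,0,0]' | grep pos
python3 -m handwheel '[0,0,0,0,0,0, 0,0,0,0,0,0]' | grep pos
python3 go.py 0.4085 -0.3268 0.0985 -0.166
```

```text
eef_pos: [0.4794, -0.012, 0.233]
eef_pos: [0.4523, -0.133, 0.2331]
eef_pos: [0.4252, -0.2539, 0.233]
eef_pos: [0.4088, -0.3263, 0.2328]
eef_pos: [0.409, -0.3249, 0.2328]
t 56.42 pos [ 0.409  -0.3249  0.2328] yang -0.1658 q6 -0.7 F [-0.2  0.7  0.1] op 0.597 ff 0.0
total [-3.000e-03 -1.290e-02 -8.951e-01 -4.000e-04 -1.000e-04 -1.000e-04] per row [-3.000e-03 -1.290e-02 -8.951e-01 -4.000e-04 -1.000e-04 -1.000e-04]
```

```bash
python3 -m handwheel '[-0.002,-0.005,-0.15,0,0,0, 0,-0.003,-0.2,0,0,0, 0,0,-0.2,0,0,0, 0,0,-0.17,0,0,0, 0,0,-0.1,0,0,0]' | grep -E 'contact|pos'
python3 -m handwheel '[0,0,-0.05,0,0,0, 0,0,-0.025,0,0,0, 0,0,0,0,0,0, 0,0,0,0,0,0, 0,0,0,0,0,0]' | grep -E 'contact|pos'
python3 -m handwheel '[0,0,0,0,0,0, 0,0,0,0,0,0, 0,0,0,0,0,0, 0,0,0,0,0,0, 0,0,0,0,0,0]' 0 60 | grep -E 'contact|pos|open|finger'
python3 -m handwheel '[0,0,0,0,0,0, 0,0,0,0,0,0]' | grep -E 'contact|pos|open'
python3 -m handwheel '[0,0,0.04,0,0,0, 0,0,0.1,0,0,0, 0,0,0.1,0,0,0, 0,0,0.06,0,0,0, 0,0,0,0,0,0]' | grep -E 'contact|pos|finger'
python3 -m handwheel '[0,0,0,0,0,0, 0,0,0,0,0,0]' | grep -E 'contact|pos|open'
python3 go.py 0.4500 -0.2942 0.097 -0.114 6
```

```text
eef_pos: [0.4074, -0.3246, 0.1067]
contact_force: [-0.6, 0.8, -0.8]
eef_pos: [0.409, -0.328, 0.1003]
contact_force: [0.7, -0.3, 0.2]
eef_pos: [0.4087, -0.3281, 0.1001]
contact_force: [0.0, 0.5, 6.1]
opening: 0.333
finger_force: 62.3
eef_pos: [0.4087, -0.3281, 0.1001]
contact_force: [-0.3, 1.1, 5.5]
opening: 0.343
eef_pos: [0.4087, -0.3279, 0.1452]
contact_force: [0.7, -1.0, -2.5]
finger_force: 61.3
eef_pos: [0.4075, -0.3266, 0.1424]
contact_force: [-0.0, -0.3, -4.8]
opening: 0.343
t 58.42 pos [ 0.4075 -0.3266  0.1424] yang -0.1683 q6 -0.7 F [-0.  -0.3 -4.8] op 0.343 ff 61.3
total [ 0.2834  0.2159 -0.3026 -0.0011 -0.001   0.0346] per row [ 0.0472  0.036  -0.0504 -0.0002 -0.0002  0.0058]
```

```bash
python3 -m handwheel '[0.0472,0.036,0,0,0,0.0058, 0.0472,0.036,0,0,0,0.0058, 0.0472,0.036,0,0,0,0.0058, 0.0472,0.036,0,0,0,0.0058, 0.0472,0.036,0,0,0,0.0058]' | grep -E 'contact|pos'
python3 -m handwheel '[0.0472,0.036,0,0,0,0.0058, 0,0,0,0,0,0, 0,0,-0.08,0,0,0, 0,0,-0.08,0,0,0, 0,0,-0.06,0,0,0]' | grep -E 'contact|pos'
python3 -m handwheel '[0,0,-0.02,0,0,0, 0,0,0,0,0,0, 0,0,0,0,0,0, 0,0,0,0,0,0]' | grep -E 'contact|pos'
python3 go.py 0.4500 -0.2942 0.1001 -0.114
```

```text
eef_pos: [0.4444, -0.2994, 0.1434]
contact_force: [-1.0, -0.3, -3.1]
eef_pos: [0.4497, -0.2944, 0.1085]
contact_force: [-0.9, 0.5, -4.4]
eef_pos: [0.4507, -0.2954, 0.108]
contact_force: [0.6, 0.4, -4.0]
t 59.58 pos [ 0.4507 -0.2954  0.108 ] yang -0.114 q6 -0.65 F [ 0.6  0.4 -4. ] op 0.338 ff 61.1
total [-0.0049  0.0079 -0.0528  0.0004  0.0004  0.    ] per row [-0.0049  0.0079 -0.0528  0.0004  0.0004  0.    ]
```

```bash
python3 -m handwheel '[0,0.006,-0.02,0,0,0, 0,0,-0.015,0,0,0, 0,0,0,0,0,0, 0,0,0,0,0,0]' | grep -E 'contact|pos'
python3 -m handwheel '[0,0,-0.008,0,0,0, 0,0,0,0,0,0, 0,0,0,0,0,0]' | grep -E 'contact|pos'
python3 -m handwheel '[0,0,-0.006,0,0,0, 0,0,0,0,0,0, 0,0,0,0,0,0]' | grep -E 'contact|pos'
```

```text
eef_pos: [0.4505, -0.2939, 0.1023]
contact_force: [0.2, -0.6, -3.9]
eef_pos: [0.4506, -0.294, 0.1012]
contact_force: [0.3, -0.2, -3.6]
eef_pos: [0.4506, -0.294, 0.1003]
contact_force: [0.7, -0.6, -4.1]
```

```bash
python3 -m handwheel '[0,0,-0.005,0,0,0, 0,0,0,0,0,0, 0,0,0,0,0,0]' | grep -E 'contact|pos'
python3 -m handwheel '[0,0,-0.004,0,0,0, 0,0,0,0,0,0]' | grep -E 'contact|pos'
```

```text
eef_pos: [0.4507, -0.2941, 0.1001]
contact_force: [-2.1, 1.5, 0.7]
eef_pos: [0.4507, -0.2941, 0.1001]
contact_force: [-3.0, 2.5, 5.3]
```

Seated. I'll release, retreat clear and check.

```bash
python3 -m handwheel '[0,0,0,0,0,0, 0,0,0,0,0,0, 0,0,0,0,0,0, 0,0,0,0,0,0]' 0.6 | grep -E 'contact|pos|open|finger'
python3 -m handwheel '[0,0,0.04,0,0,0, 0,0,0.1,0,0,0, 0,0,0.2,0,0,0, 0,0,0.2,0,0,0, 0,0,0.2,0,0,0]' | grep -E 'force|pos'
python3 -m handwheel '[0,0.1,0.16,0,0,0, 0,0.2,0,0,0,0, 0,0.2,0,0,0,0, 0,0.2,0,0,0,0, 0,0.2,0,0,0,0]' | grep pos
python3 -m handwheel '[0,0.2,0,0,0,0, 0,0.2,0,0,0,0, 0,0.2,0,0,0,0, 0,0.1,0,0,0,0, 0,0,0,0,0,0]' | grep pos
python3 -m handwheel '[0,0,0,0,0,0, 0,0,0,0,0,0, 0,0,0,0,0,0]' | grep -E 'time|pos'
python3 look.py top top4.png; python3 look.py scene
python3 - <<'E'
from fit import *
a=cam('top'); C=a[2:]; W=cloud(a[1],*C); X,Y,Z=[W[...,i] for i in range(3)]
hd=max(comps((X>.38)&(X<.6)&(Y>.25)&(Y<.4)&(Z>.111),15),key=lambda c:c.sum()); print('handle',fit(ray(cont(hd),.118,*C),(-.055,.055,-.013,.013),[.5,.317,.05]),np.nanmedian(Z[hd]))
E
```

```text
eef_pos: [0.4509, -0.2943, 0.0991]
contact_force: [0.3, 0.4, -0.3]
opening: 0.602
finger_force: 0.0
eef_pos: [0.4504, -0.2938, 0.2113]
contact_force: [0.8, -0.8, -0.8]
finger_force: 0.0
eef_pos: [0.4505, -0.1579, 0.2348]
eef_pos: [0.4504, -0.0515, 0.2344]
time: 62.67
eef_pos: [0.4507, -0.055, 0.2342]
onrack (array([ 0.5691, -0.3074]), array([0.0307, 0.1803]), 1.4595) 0.1002 933
onrack (array([ 0.4522, -0.2925]), array([0.0306, 0.179 ]), 1.4598) 0.1004 962
high (array([ 0.4028, -0.0489]), array([0.0256, 0.0384]), -0.0202) 0.3214 238
onrack (array([ 0.4506, -0.2906]), array([0.0364, 0.1806]), 1.4506) 0.1017 531
onrack (array([ 0.5697, -0.3049]), array([0.0351, 0.1832]), 1.462) 0.1016 621
high (array([ 0.4553, -0.0459]), array([0.0507, 0.1344]), -0.3913) 0.2977 861
handle (array([0.502 , 0.3154, 0.0662]), np.float64(0.0011117113132587842)) 0.11760320496761857
```

View pics/top4.png

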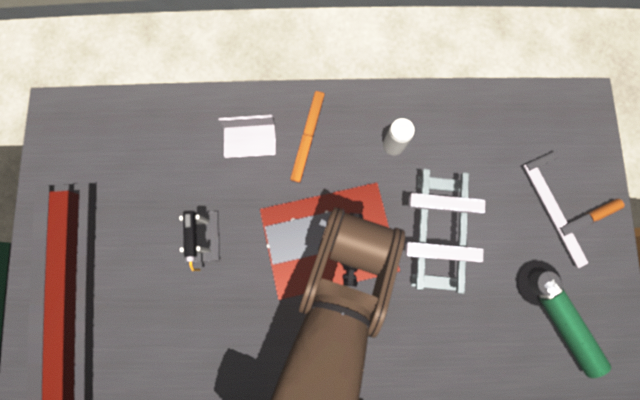

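Both tubes lie square and centred at (447,203) and (445,252), the probe sits in its cradle at (190,238), and the brush, can and angle look unmoved. I'm handing in.

```bash
python3 -c "
from plant import ctrl; print(ctrl.sign_off())"
```

```text
the job is handed in; nothing more can be done
None
```

Job handed in at about 63 s on the robot clock: both tubes present lie square and centred across the rack (one was knocked aside after I had placed it, so I re-laid it after the trace), the seam was traced at about 15 mm/s with sampled side forces under 5 N, the probe is back in its cradle, and the brush, can and angle were left alone.

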